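Put the raspberry macarons into the chilled keeper

TASK

Pry the keeper's green glass lid up with the blade of the palette knife in its front slot and open it wide, then lay all the pink macarons flat inside, shut the lid fully and only then roll the timer wheel with a fingertip until the 6 is uppermost. Lay the knife back flat on its board, its handle over the board, leave the brown macarons lying on the slate, and do not knock over or shove the other things on the counter.

Things in the scene. Friction and masses are not known exactly. Their poses are not given: they have to be found in the camera images.
- keeper: fixed chilled keeper: steel box 160 (x) by 210 (y) mm outside, 148 by 198 inside, with a hinged glass lid; side walls 60, front wall 52 mm tall. On its -y side a green timer pod (y -105 to -185 mm, 160 long, 66 tall). Origin at counter level under the centre of the steel box; x points from the front (slot side, facing the robot) to the hinge side, z up
- lid (a joint): lid hinge, rad: 0 shut, 1.5 fully open (almost upright; the front edge swings up and back). Lid: plate 6 mm thick, 160 (x) by 210 (y) mm, underside 61 mm above the counter when shut. Hinge axis along the keeper's y at keeper x = +80, z = 61 mm, in the underside's plane. Stiff: stays at any angle; takes up to about 3 N at the front edge
- lid_lip (a point): middle of the lid's front edge (brass edged), on its underside, 160 mm from the hinge axis; moves with the lid
- slot (a point): middle of the open slot between front wall and shut lid, on the keeper's front face, 56.5 mm above the counter; the slot is 9 mm high, 198 mm long along the keeper's y, and opens into the box: too low for a fingertip, room for a blade. The lid ends flush with the front face
- inside (a point): centre of the keeper's inner floor, 14 mm above the counter
- wheel (a joint): timer wheel angle, rad: 0.628 per number, 0 at number 0, 3.770 when the 6 is uppermost (stops at 0 and 5.9). It grows when the top of the wheel rolls towards the keeper's +x (away from the robot). No clicks; light friction holds it where it is left (about 1 N at the rim turns it)
- wheel_top (a point): uppermost point of the white numbered wheel (does not turn with it): radius 32 mm, 30 mm wide, axis along the keeper's y, standing 22 mm out of the pod's top at keeper x = -10, y = -145 mm; black digits 0 to 9 on the rim, upright seen from the robot; the set number is the uppermost, between two red index bars
- board: fixed wooden knife board, 270 mm (x) by 90 mm (y), 6 mm thick; origin under its centre, x along its length
- knife: loose palette knife, about 110 g, lying on the board. x points to the blade tip; origin at the underside of the handle. Wooden handle 22 mm wide and high, from x = -75 to +35 mm; steel blade 24 mm wide, 3 mm thick, from x = +35 to +130 mm, its mid-plane 11 mm above the origin. Balance point about x = +20 mm
- slate: fixed dark slate, 270 mm (x) by 190 mm (y), 5 mm thick, carrying the macarons; origin under its centre
- pink0: pink raspberry macaron, a round disc 42 mm in diameter and 24 mm thick, lying flat on the slate; origin at the centre of its underside, z along its axis; two to four pink ones are present
- pink1: pink raspberry macaron, a round disc 42 mm in diameter and 24 mm thick, lying flat on the slate; origin at the centre of its underside, z along its axis; two to four pink ones are present
- pink2: pink raspberry macaron, a round disc 42 mm in diameter and 24 mm thick, lying flat on the slate; origin at the centre of its underside, z along its axis; two to four pink ones are present
- pink3: pink raspberry macaron, a round disc 42 mm in diameter and 24 mm thick, lying flat on the slate; origin at the centre of its underside, z along its axis; two to four pink ones are present
- brown0: dark brown chocolate macaron, a round disc 42 mm in diameter and 24 mm thick, lying flat on the slate; origin at the centre of its underside, z along its axis
- brown1: dark brown chocolate macaron, a round disc 42 mm in diameter and 24 mm thick, lying flat on the slate; origin at the centre of its underside, z along its axis
- cup: bystander: white mug, 72 mm wide and 58 mm tall, standing on the counter; origin under its centre
- jar: bystander: amber jar with brass cap, 60 mm wide and 100 mm tall, standing; origin under its centre
- jug: bystander: small steel jug, 60 mm wide and 80 mm tall, standing; origin under its centre
- bell: bystander: brass counter bell, 70 mm wide and 46 mm tall; origin under its centre

How it is judged:
By the outcome, as a careful person would: the job done as asked, in the order asked, and still so for the second after the job is handed in, with the robot touching nothing.
Of pink0, pink1, pink2, pink3 only 2 to 4 are there at a start; the rules pass over those that are not, and their reading is None.
At some moment in a run one of pink0, pink1, pink2, pink3 may be knocked a few centimetres aside while the robot is not near it.
It also fails if it takes over 210 s, if anything falls off the work surface, if the arm or the gripper's body presses on something with over 40 N, if the wrist force passes 120 N, or if a joint passes its speed limit or range.

ROBOT

A 6-joint arm with a two-finger parallel gripper is mounted at the origin on the work surface. World frame = base frame: x ahead of the robot, y to its left, z up, the work surface at z = 0. Lengths are in m, angles in rad, forces in N, time in s.
With the tool pointing down it reaches from about 0.375 to 0.9 m from the base axis. Payload 3.1 kg.
Tool frame: the origin (TCP) lies on the centre line of the jaws, within the pads' length; the fingertips stand 22 mm ahead of it and the grasp point (between the pads) lies 3 mm ahead of it; z points along the fingers, y is the line along which they close (so a half turn about z gives the same grasp; the last joint's range is limited). The gripper opens to 85 mm and grips with 20 to 120 N. Pads are 22 mm wide; open, the fingers measure 114 mm over their backs; the gripper's body (76 mm by 85 mm) begins 54 mm behind the grasp point. The pads swing forward as they close: fully open they stand 13 mm farther back than shut.
Start: joints at [-1.512, 0.527, 1.433, -0, 1.181, -0.178], TCP at [0.147, -0.608, 0.253] pointing down, gripper open.
Joint ranges: [-3.08, 3.08], [-0.75, 2.2], [0.22, 2.44], [-1.43, 4.57], [0, 2.65], [-2.85, 2.85]. Speed limits (rad/s): [2.79, 2.79, 3.14, 3.14, 3.14, 3.14].

INTERFACE

Orientations are given as a unit quaternion [x, y, z, w].
In Python, from station import manip gives the robot as it stands.
- The arm moves only by the shell command python3 drive.py 'ROWS' [FORCE]. ROWS is rows parted by semicolons, their numbers by spaces, 1 to 20 of them, each of 5 numbers: dx, dy, dz in m, then a turn about the tool's z in rad, then the opening from 0.0 (shut) to 1.0 (fully open); each row is the pose to reach, as a shift and turn from the pose commanded when the command began, along the tool's axes at that moment; what a row does not reach only later rows make up. A row lasts 1/10 s, in which the tool goes at most 0.05 m and 0.15 rad, less where a joint would pass 70% of its speed; a pose out of reach is approached as far as the arm can. The fingers move at their own pace and stop on an object; FORCE is the grip in N (left out, the last holds). Time passes only in rows, so rows that do not move let the fingers close. It prints the time, the measured TCP pose, the force, the opening and the grip force at its end.
- manip.sense(): the state, without advancing time (a new reading comes with each control period).
- manip.snapshot(name): name is "side" or "top" or "wrist"; returns a dict with "pixels" (480x640x3 uint8, red, green, blue), "range_z" (480x640 float32, m along the optical axis (not along the pixel's ray), 0 where there is no reading), "fov_y" (degrees; the focal length in pixels is half the picture's height over the tangent of half this angle, whatever the lens; pixels are square), "cx", "cy" (the principal point, pixels), "k1" (the pictures are not rectified: a ray, as slopes to the right and down, at radius r is drawn at 1 + k1 r^2 times it, then the intrinsics apply), "R" (3x3) and "t" (3): a world point X has camera coordinates R X + t; the wrist camera has in their place "hand_eye" (4x4, takes a point from camera to tool coordinates, whose origin is the TCP and whose axes are the flange's). Camera axes: x right, y down, z forward; pixel columns grow to the right and rows downward; lengths in m; the calibration is good to about 2 mm. A picture is of the moment at which its call begins: read the wrist's pose just before it.
- manip.sign_off(): hands the job in; it is judged then, once.
The state is a dict: "t": time; "q": joint angles; "qd": joint speeds; "tau": joint torques, N m; "tcp_pos": TCP position; "tool_rot": TCP orientation; "force": force on the tool from outside, world axes, zero at the start; "ft_torque": the same for the moment, N m; "finger_gap": opening from 0.0 (shut) to 1.0 (fully open); "gripper_force": force on a finger pad.
Only numpy, scipy, OpenCV 4.12 (cv2) and the standard library are available. Lean on these libraries where they do the work, as an engineer would, in place of code of your own. Each camera call takes 0.05 s, during which the arm holds its last target. There are 200 camera calls.

## Working session

There is one attempt and no reset: what is moved stays moved. The work goes in short steps, Python scripts to look and compute and a shell command to move; the robot and the scene stay as the last step left them, time stands still between calls to the robot, and variables do not carry over. Pictures are saved under pics/ and viewed, at most 14 in all, crops included, and the job is handed in when it is done.

```bash
ls; mkdir -p pics; python3 - <<'E'
from station import manip
import cv2
print(manip.sense())
for n in ("side","top"):
    s=manip.snapshot(n); cv2.imwrite(f"pics/{n}0.png",s["pixels"][:,:,::-1])
    print(n,{k:s[k] for k in s if k not in("pixels","range_z")})
E
```

```text
drive.py
pics
station.py
{'t': 0.0, 'q': array([-1.51248160e+00,  5.28445710e-01,  1.43390669e+00,  1.74255046e-05,
        1.18140404e+00, -1.78524364e-01]), 'qd': array([-0.00038962,  0.00163265,  0.00178107,  0.00064003, -0.00050207,
       -0.00036693]), 'tau': array([ 2.12985742e-04, -4.42351699e+01, -1.78027439e+01, -1.36200456e-04,
        8.35014362e-03, -6.08470287e-06]), 'tcp_pos': array([ 0.14662292, -0.6068675 ,  0.25234475]), 'tool_rot': array([ 9.92996406e-01,  1.18139607e-01,  7.30302252e-05, -1.07945548e-03]), 'force': array([-0.34715211, -0.0069525 , -0.05097013]), 'ft_torque': array([-0.03967821,  0.01681174,  0.03818551]), 'gripper_force': 0.0, 'finger_gap': 0.9974943450202705}
side {'fov_y': 48.93583976258339, 'cx': 325.56436564028377, 'cy': 234.72583165385953, 'k1': -0.0878062437268943, 'R': array([[-0.99087586, -0.13378768, -0.01630583],
       [-0.0848958 ,  0.71352845, -0.69546376],
       [ 0.10467916, -0.68773396, -0.71837614]]), 't': array([0.58889706, 0.10652243, 1.23341074])}
top {'fov_y': 55.83209833604505, 'cx': 320.0035182822496, 'cy': 234.12988684634738, 'k1': -0.005662860031381044, 'R': array([[-0.00907889, -0.99963273, -0.0255339 ],
       [-0.98863347,  0.01280536, -0.14979946],
       [ 0.15007142,  0.02388366, -0.98838664]]), 't': array([0.02541599, 0.60213759, 0.99132833])}
```
View pics/top0.png

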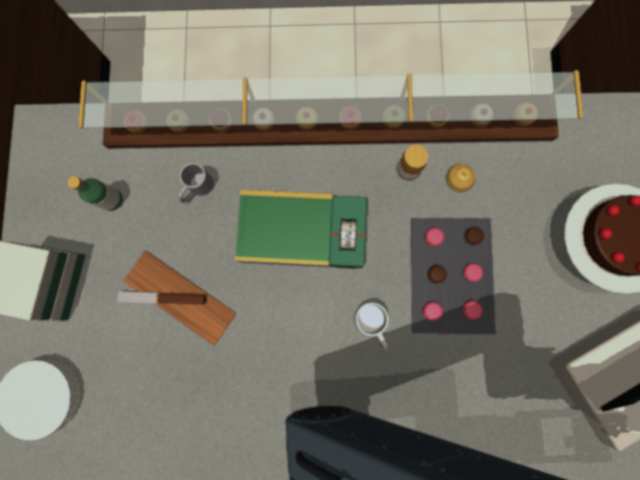

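View pics/side0.png

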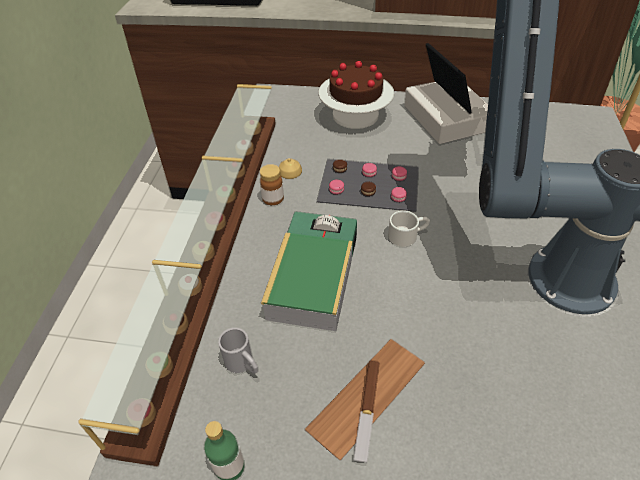

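The top view shows the keeper lid at (284,228), wheel (348,234), knife handle (182,298) with blade to (120,297), pinks at (434,236), (473,272), (432,310), (473,310), and browns at (474,235), (436,273). The side view agrees; mug at (404,228) and jug at (236,350).

```bash
cat > vis.py <<'E'
from station import manip
import numpy as np, cv2
from scipy.spatial.transform import Rotation as Ro
def snap(n):
    st=manip.sense(); s=manip.snapshot(n); s['hsv']=cv2.cvtColor(s['pixels'],cv2.COLOR_RGB2HSV)
    f=240/np.tan(np.radians(s['fov_y']/2)); s['K']=np.array([[f,0,s['cx']],[0,f,s['cy']],[0,0,1.]])
    s['D']=np.array([s['k1'],0,0,0.])
    if n=='wrist':
        T=np.eye(4);T[:3,:3]=Ro.from_quat(st['tool_rot']).as_matrix();T[:3,3]=st['tcp_pos']
        M=T@np.array(s['hand_eye']); s['Rc'],s['o']=M[:3,:3],M[:3,3]
    else: s['Rc']=np.array(s['R']).T; s['o']=-s['Rc']@np.array(s['t'])
    return s
def rays(s,px):
    u=cv2.undistortPoints(np.array(px,float).reshape(-1,1,2),s['K'],s['D']).reshape(-1,2)
    return np.c_[u,np.ones(len(u))]@s['Rc'].T
def plane(s,px,z):
    d=rays(s,px); return s['o']+d*((z-s['o'][2])/d[:,2])[:,None]
def depth(s,px):
    d=rays(s,px); z=np.array([s['range_z'][int(round(v)),int(round(u))] for u,v in np.reshape(px,(-1,2))]); return s['o']+d*z[:,None]
def tri(s1,p1,s2,p2):
    a,b=rays(s1,[p1])[0],rays(s2,[p2])[0]
    k=np.linalg.lstsq(np.c_[a,-b],s2['o']-s1['o'],rcond=None)[0]
    P,Q=s1['o']+a*k[0],s2['o']+b*k[1]; return (P+Q)/2,np.linalg.norm(P-Q)
def mask(s,lo,hi): return cv2.inRange(s['hsv'],np.array(lo),np.array(hi))
def pinks(s): return mask(s,(165,80,60),(179,255,255))|mask(s,(0,80,110),(3,255,255))
def blobs(m,amin=60,amax=1e9):
    m=cv2.morphologyEx(m,cv2.MORPH_OPEN,np.ones((3,3),np.uint8))
    c,_=cv2.findContours(m,cv2.RETR_EXTERNAL,cv2.CHAIN_APPROX_NONE)
    return sorted([k for k in c if amin<cv2.contourArea(k)<amax],key=cv2.contourArea,reverse=True)
def cen(c): m=cv2.moments(c); return np.array([m['m10'],m['m01']])/m['m00']
def save(s,name,crop=None,f=1):
    im=s['pixels'][:,:,::-1]
    if crop: a,b,c,d=crop; im=im[b:d,a:c]
    cv2.imwrite('pics/'+name,cv2.resize(im,None,fx=f,fy=f,interpolation=cv2.INTER_CUBIC))
def goto(p,yaw=None):
    """shift and turn in tool axes from the present pose to TCP p with tool-x heading yaw (mod pi)"""
    st=manip.sense(); R=Ro.from_quat(st['tool_rot']).as_matrix(); d=R.T@(np.array(p)-st['tcp_pos'])
    y0=np.arctan2(R[1,0],R[0,0]); t=0 if yaw is None else -((yaw-y0+np.pi/2)%np.pi-np.pi/2)
    print('from',st['tcp_pos'].round(4),'yaw',round(y0,3),'q6',st['q'][5].round(2),'-> rows',d.round(4),'turn',round(t,3),'n',int(np.ceil(max(np.linalg.norm(d)/.05,abs(t)/.15)))+2)
E
python3 - <<'E'
from vis import *
t,s=snap('top'),snap('side')
np.set_printoptions(suppress=True,precision=4)
for n,c in(('top',t),('side',s)):
    g=mask(c,(60,100,40),(85,255,200)); b=blobs(g,400)
    for k in b[:3]:
        r=cv2.minAreaRect(k); print(n,'green',cen(k),cv2.contourArea(k),cv2.boxPoints(r).tolist())
        if n=='top': print(plane(c,cv2.boxPoints(r),.067))
    for k in blobs(pinks(c),60,900): print(n,'pink',cen(k),cv2.contourArea(k),plane(c,[cen(k)],.029),depth(c,[cen(k)]))
    w=mask(c,(5,120,40),(18,255,210))
    for k in blobs(w,300)[:4]: print(n,'wood',cen(k),cv2.contourArea(k),cv2.boxPoints(cv2.minAreaRect(k)).round(0).tolist(),plane(c,[cen(k)],.006))
print(plane(t,[[120,297],[205,298],[182,298],[372,317],[410,160],[190,180],[461,177]],.02))
w=snap('wrist'); save(w,'w0.png'); print(w['o'],w['hand_eye'])
E
```

```text
top green [293.8723 216.5799] 4137.0 [[238.0, 197.0], [364.0, 197.0], [364.0, 253.0], [238.0, 253.0]]
[[ 0.6872  0.2046  0.067 ]
 [ 0.6829 -0.0822  0.067 ]
 [ 0.5555 -0.0791  0.067 ]
 [ 0.5588  0.2023  0.067 ]]
top green [345.671  253.9602] 619.5 [[328.18145751953125, 264.2787780761719], [330.01776123046875, 236.7345428466797], [364.1328125, 239.00888061523438], [362.2965087890625, 266.5531005859375]]
[[ 0.5313  0.0007  0.067 ]
 [ 0.593  -0.0041  0.067 ]
 [ 0.5869 -0.0802  0.067 ]
 [ 0.5254 -0.0747  0.067 ]]
top pink [472.0809 309.7384] 309.0 [[ 0.4283 -0.3218  0.029 ]] [[ 0.4283 -0.3213  0.0306]]
top pink [432.5268 310.8932] 298.0 [[ 0.4265 -0.2331  0.029 ]] [[ 0.4265 -0.2334  0.0274]]
top pink [472.7425 272.1064] 294.5 [[ 0.5129 -0.3283  0.029 ]] [[ 0.5129 -0.3286  0.028 ]]
top pink [434.2109 236.4104] 279.0 [[ 0.5962 -0.2447  0.029 ]] [[ 0.5961 -0.2446  0.0294]]
top pink [618.5122 256.9268] 82.0 [[ 0.5436 -0.66    0.029 ]] [[ 0.5315 -0.5779  0.1597]]
top pink [606.0632 233.3617] 76.5 [[ 0.5982 -0.6375  0.029 ]] [[ 0.5799 -0.5611  0.155 ]]
top pink [613.3287 209.7425] 72.5 [[ 0.653
[... 1055 characters left out ...]
 [[99.0, 455.0], [221.0, 100.0], [276.0, 119.0], [155.0, 474.0]] [[0.8642 0.2256 0.006 ]]
side wood [588.3872  48.2042] 6702.0 [[549.0, 101.0], [560.0, -8.0], [638.0, 0.0], [627.0, 109.0]] [[-0.3045 -1.2289  0.006 ]]
side wood [363.9871 397.1764] 5131.0 [[305.0, 429.0], [391.0, 333.0], [426.0, 364.0], [339.0, 460.0]] [[0.4691 0.361  0.006 ]]
[[ 0.4643  0.4863  0.02  ]
 [ 0.4603  0.2869  0.02  ]
 [ 0.4608  0.3406  0.02  ]
 [ 0.4139 -0.0973  0.02  ]
 [ 0.783  -0.1978  0.02  ]
 [ 0.7423  0.3315  0.02  ]
 [ 0.7391 -0.3167  0.02  ]]
[ 0.2256 -0.5887  0.3726] [[ 0.0005 -0.9496 -0.3135  0.0811]
 [ 1.      0.0004  0.0002  0.0005]
 [-0.0001 -0.3135  0.9496 -0.1199]
 [ 0.      0.      0.      1.    ]]
```

```bash
python3 - <<'E'
from vis import *
goto([.52,-.02,.30],0.0)
goto([.45,-.30,.30],0.0)
E
```

```text
from [ 0.1467 -0.6072  0.2528] yaw 0.237 q6 -0.18 -> rows [ 0.5007 -0.4833 -0.0466] turn 0.237 n 16
from [ 0.1467 -0.6072  0.2528] yaw 0.237 q6 -0.18 -> rows [ 0.367  -0.2275 -0.0469] turn 0.237 n 11
```

```bash
python3 drive.py '.367 -.2275 -.047 .12 1;.367 -.2275 -.047 .237 1;.367 -.2275 -.047 .237 1;.367 -.2275 -.047 .237 1;.367 -.2275 -.047 .237 1;.367 -.2275 -.047 .237 1;.367 -.2275 -.047 .237 1;.367 -.2275 -.047 .237 1;.5 -.483 -.047 .237 1;.5 -.483 -.047 .237 1;.5 -.483 -.047 .237 1;.5 -.483 -.047 .237 1;.5 -.483 -.047 .237 1;.5 -.483 -.047 .237 1;.5 -.483 -.047 .237 1;.5 -.483 -.047 .237 1;.5 -.483 -.047 .237 1' 
python3 - <<'E'
from vis import *
w=snap('wrist'); save(w,'w1.png'); print(w['o'])
goto([.47,.36,.30],1.57)
E
```

```text
t: 1.95
tcp_pos: [0.5192, -0.0207, 0.3002]
tool_rot: [1.0, 0.001, -0.0, 0.0]
force: [-0.1, -0.2, 0.3]
finger_gap: 1.001
gripper_force: 0.0
[ 0.6005367  -0.0209388   0.42008515]
from [ 0.5192 -0.0214  0.3002] yaw -0.0 q6 1.32 -> rows [-0.0493 -0.3813  0.    ] turn -1.57 n 13
```

View pics/w1.png

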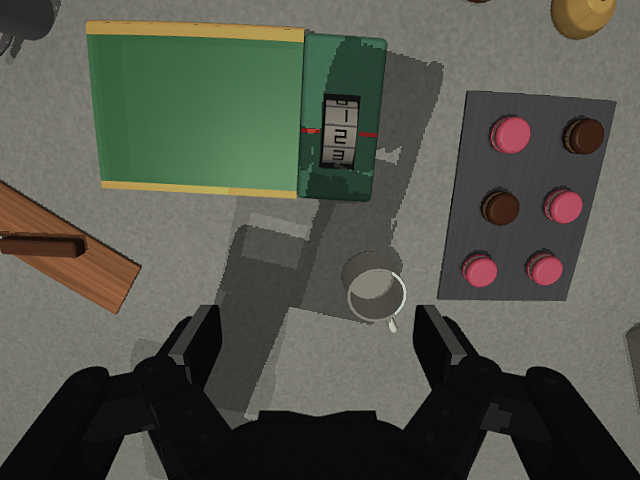

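Wrist view: lid corners about (87,21), (304,27), (297,198), (101,188); wheel column at x≈341 with the red index at y≈131, "2" at y≈137; the mug (375,287) is right of the lid front.

```bash
python3 - <<'E'
import pickle
from vis import *
np.set_printoptions(suppress=True,precision=4)
w=snap('wrist')
g=mask(w,(55,60,40),(90,255,255))|mask(w,(15,90,90),(32,255,255))
b=blobs(g,5000)[0]
ap=cv2.approxPolyDP(cv2.convexHull(b),4,True).reshape(-1,2); print(cv2.contourArea(b),ap.tolist()); print(plane(w,ap,.067))
br=blobs(mask(w,(15,90,90),(32,255,255)),300)
for k in br:
    r=cv2.boxPoints(cv2.minAreaRect(k)); print('brass',cv2.contourArea(k),r.round(0).tolist()); print(plane(w,r,.067))
rd=blobs(mask(w,(0,150,90),(6,255,255))|mask(w,(174,150,90),(179,255,255)),15,300)
for k in rd: print('red',cen(k),cv2.contourArea(k),plane(w,[cen(k)],.067),depth(w,[cen(k)]))
print('depths lid, pod, wheel',depth(w,[[200,100],[340,185],[340,128]]))
save(w,'wh.png',(290,70,390,200),4)
E
python3 drive.py '-.049 -.381 0 -.15 1;-.049 -.381 0 -.3 1;-.049 -.381 0 -.45 1;-.049 -.381 0 -.6 1;-.049 -.381 0 -.75 1;-.049 -.381 0 -.9 1;-.049 -.381 0 -1.05 1;-.049 -.381 0 -1.2 1;-.049 -.381 0 -1.35 1;-.049 -.381 0 -1.57 1;-.049 -.381 0 -1.57 1;-.049 -.381 0 -1.57 1;-.049 -.381 0 -1.57 1;-.049 -.381 0 -1.57 1;-.049 -.381 0 -1.57 1;-.049 -.381 0 -1.57 1'
python3 - <<'E'
from vis import *
w=snap('wrist'); save(w,'w2.png'); print(w['o'])
E
```

```text
44604.0 [[86, 21], [283, 26], [383, 39], [369, 198], [101, 187]]
[[ 0.7047  0.1986  0.067 ]
 [ 0.6941  0.0097  0.067 ]
 [ 0.6833 -0.0839  0.067 ]
 [ 0.5314 -0.077   0.067 ]
 [ 0.5445  0.21    0.067 ]]
brass 2914.5 [[85.0, 34.0], [85.0, 18.0], [303.0, 26.0], [303.0, 41.0]]
[[ 0.6933  0.2017  0.067 ]
 [ 0.7071  0.1991  0.067 ]
 [ 0.6941 -0.0091  0.067 ]
 [ 0.6807 -0.0084  0.067 ]]
brass 1706.0 [[553.0, 0.0], [614.0, 0.0], [614.0, 36.0], [553.0, 36.0]]
[[ 0.7234 -0.245   0.067 ]
 [ 0.7288 -0.309   0.067 ]
 [ 0.6963 -0.3147  0.067 ]
 [ 0.6918 -0.2496  0.067 ]]
brass 1279.5 [[101.0, 188.0], [101.0, 180.0], [295.0, 190.0], [295.0, 198.0]]
[[0.5436 0.2106 0.067 ]
 [0.5521 0.2085 0.067 ]
 [0.5395 0.0007 0.067 ]
 [0.531  0.0014 0.067 ]]
red [500.995  132.9459] 132.5 [[ 0.5995 -0.2095  0.067 ]] [[ 0.5993 -0.2308  0.0269]]
red [556.5654 204.2038] 130.0 [[ 0.526  -0.2851  0.067 ]] [[ 0.5182 -0.3127  0.03  ]]
red [538.522  265.8959] 94.5 [[ 0.4529 -0.2794  0.067 ]] [[ 0.4364 -0.3083  0.0274]]
red [472.75  266.189] 82.0 [[ 0.453  -0.2002  0.067 ]] [[ 0.4357 -0.2212  0.0255]]
red [309.4327 130.2019] 52.0 [[ 0.6    -0.0144  0.067 ]] [[ 0.6    -0.0144  0.0672]]
red [366.589  133.9871] 51.5 [[ 0.5965 -0.0717  0.067 ]] [[ 0.5965 -0.0717  0.0668]]
depths lid, pod, wheel [[ 0.6295  0.0933  0.0666]
 [ 0.5448 -0.0461  0.0648]
 [ 0.6021 -0.0435  0.0876]]
t: 3.65
tcp_pos: [0.4706, 0.3601, 0.3003]
tool_rot: [0.708, 0.707, 0.0, 0.0]
force: [-0.3, 0.4, 0.8]
finger_gap: 1.002
gripper_force: 0.0
[0.47120371 0.44049111 0.42023803]
```

View pics/w2.png

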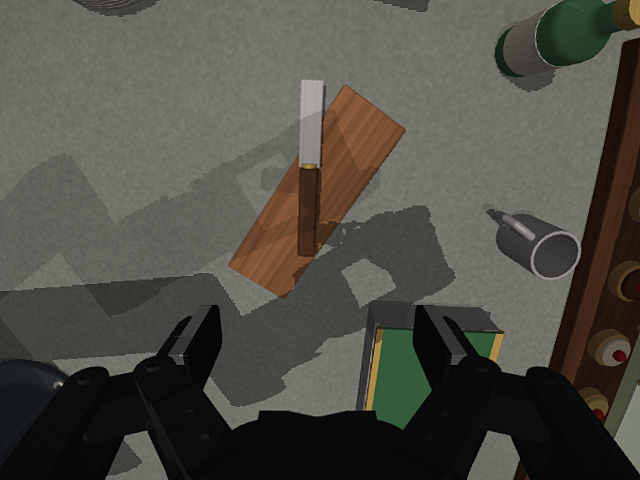

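Knife: handle butt near (308,256), ferrule (310,166), blade tip (312,80); board corners (347,85), (405,129), (285,298), (229,265). The keeper is at the bottom, (370,310).

```bash
python3 - <<'E'
from vis import *
np.set_printoptions(suppress=True,precision=4)
w=snap('wrist')
roi=np.zeros((480,640),np.uint8); roi[70:270,285:335]=255
h=w['hsv']
hd=cv2.inRange(h,(0,60,0),(20,255,85))&roi; hd[:168]=0
bl=cv2.inRange(h,(0,0,115),(179,45,255))&roi; bl[172:]=0
for n,m,z in(('handle',hd,.027),('blade',bl,.0185)):
    k=blobs(m,100)[0]; r=cv2.minAreaRect(k); bp=cv2.boxPoints(r); print(n,bp.round(1).tolist()); print(plane(w,bp,z)); print(depth(w,[cen(k)]))
bp=[[347,85],[405,129],[285,298],[229,265]]; print('board',plane(w,bp,.006),plane(w,bp,.006).mean(0),depth(w,[[260,255],[360,110]]))
E
```

```text
handle [[296.6000061035156, 255.89999389648438], [299.1000061035156, 167.5], [335.70001220703125, 168.5], [333.20001220703125, 256.8999938964844]]
[[0.4461 0.2906 0.027 ]
 [0.451  0.3989 0.027 ]
 [0.493  0.3977 0.027 ]
 [0.4916 0.2892 0.027 ]]
[[0.4638 0.3444 0.0265]]
blade [[285.0, 70.0], [323.0, 70.0], [323.0, 165.0], [285.0, 165.0]]
[[0.4368 0.5034 0.0185]
 [0.4782 0.5032 0.0185]
 [0.4785 0.4008 0.0185]
 [0.4341 0.4009 0.0185]]
[[0.4577 0.4602 0.0175]]
board [[0.5056 0.4894 0.006 ]
 [0.575  0.4417 0.006 ]
 [0.4275 0.2208 0.006 ]
 [0.3545 0.2697 0.006 ]] [0.4657 0.3554 0.006 ] [[0.3967 0.284  0.0062]
 [0.5214 0.4626 0.0046]]
```

```bash
python3 - <<'E'
from vis import *
goto([.4627,.384,.12],1.539)
goto([.4627,.384,.033],1.539)
E
```

```text
from [0.4705 0.3602 0.3003] yaw 1.57 q6 0.47 -> rows [ 0.0237 -0.0078  0.1803] turn 0.031 n 6
from [0.4705 0.3602 0.3003] yaw 1.57 q6 0.47 -> rows [ 0.0237 -0.0078  0.2673] turn 0.031 n 8
```

```bash
python3 drive.py '.0237 -.0078 .18 .031 .5;.0237 -.0078 .18 .031 .5;.0237 -.0078 .18 .031 .5;.0237 -.0078 .18 .031 .5;.0237 -.0078 .18 .031 .5;.0237 -.0078 .22 .031 .5;.0237 -.0078 .25 .031 .5;.0237 -.0078 .267 .031 .5;.0237 -.0078 .267 .031 .5'
python3 - <<'E'
from vis import *
w=snap('wrist'); save(w,'w3.png',(150,180,490,480),2)
E
```

```text
t: 4.65
tcp_pos: [0.4626, 0.3837, 0.0329]
tool_rot: [0.718, 0.696, -0.001, -0.0]
force: [-0.5, 0.3, -0.3]
finger_gap: 0.499
gripper_force: 0.0
```

View pics/w3.png

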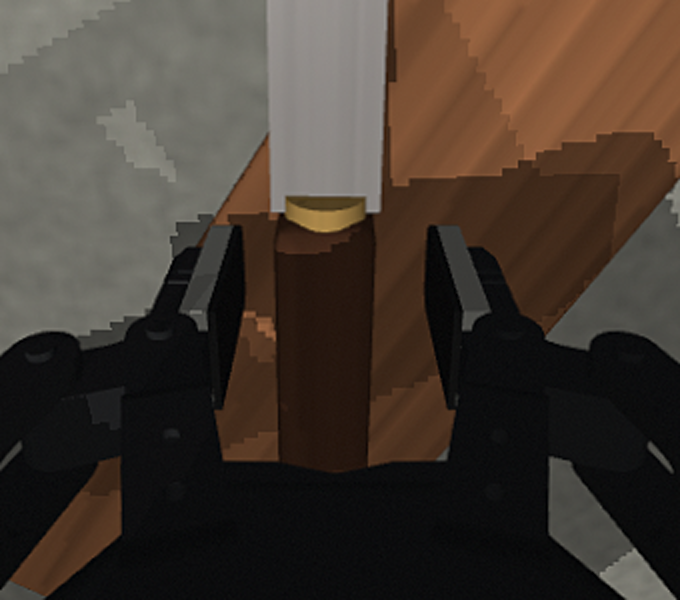

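The handle is centred between the pads (crop x≈325 between 240 and 430) with its front end just ahead of them. I'll close and lift.

```bash
python3 drive.py '0 0 0 0 0;0 0 0 0 0;0 0 0 0 0;0 0 0 0 0;0 0 0 0 0;0 0 0 0 0;0 0 0 0 0;0 0 0 0 0' 90; python3 drive.py '0 0 -.04 0 0;0 0 -.08 0 0;0 0 -.12 0 0;0 0 -.12 0 0;0 0 -.12 0 0'
python3 - <<'E'
from vis import *
np.set_printoptions(suppress=True,precision=4)
w=snap('wrist'); save(w,'w4.png')
s=snap('side'); save(s,'s4.png',(260,230,500,470),2.5)
E
```

```text
t: 5.5
tcp_pos: [0.4639, 0.3848, 0.0359]
tool_rot: [0.718, 0.696, 0.002, 0.001]
force: [-2.1, -0.7, 6.0]
finger_gap: 0.23
gripper_force: 89.3
t: 6.0
tcp_pos: [0.4633, 0.3843, 0.1553]
tool_rot: [0.718, 0.696, 0.002, 0.001]
force: [-0.2, 0.0, -2.3]
finger_gap: 0.23
gripper_force: 88.5
```

View pics/w4.png

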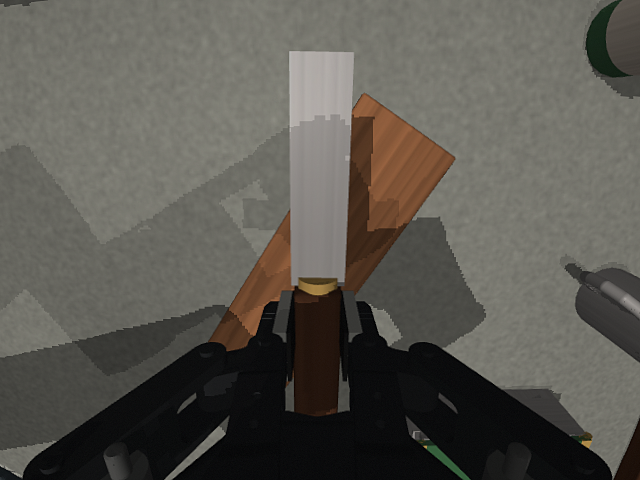

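The knife is held straight, blade from ferrule (318,285) to tip (321,51). Next I measure the blade's position in the tool frame.

```bash
python3 - <<'E'
from vis import *
np.set_printoptions(suppress=True,precision=4)
w=snap('wrist'); H=np.array(w['hand_eye'])
st=manip.sense(); R=Ro.from_quat(st['tool_rot']).as_matrix()
px=[[321,54],[321,100],[320,180],[319,260],[295,60],[348,60],[321,51]]
P=[];
for p in px:
    r=[depth(w,[p])[0]]; P.append(R.T@(r[0]-st['tcp_pos']))
print(np.array(P))
s,t=snap('side'),snap('top')
for n,c in (('s',s),('t',t)):
    m=cv2.inRange(c['hsv'],(0,0,120),(179,40,255)); z=np.zeros_like(m)
    u=c['K']@(c['Rc'].T@(st['tcp_pos']+R@[.08,0,.01]-c['o'])); u=u[:2]/u[2]; print(n,u)
    a,b=u.astype(int); z[b-45:b+45,a-45:a+45]=255
    for k in blobs(m&z,60)[:2]:
        print(cen(k),cv2.contourArea(k),cv2.boxPoints(cv2.minAreaRect(k)).round(1).tolist())
save(s,'s5.png',(300,280,460,440),3)
# pre-insert target
yaw=-.062; ax=np.array([np.cos(yaw),np.sin(yaw)]); c=np.array([.6186,.1001])
ay=np.array([-ax[1],ax[0]]); print('slot',c-.08*ax)
E
```

```text
[[ 0.1076  0.0023  0.0178]
 [ 0.0913  0.0023  0.0161]
 [ 0.0609  0.0021  0.0173]
 [ 0.0257  0.0018  0.0182]
 [ 0.1056 -0.0074  0.0178]
 [ 0.1056  0.0124  0.0175]
 [ 0.1086  0.0023  0.0174]]
s [365.1812 417.7951]
[381.9974 429.5487] 3372.0 [[342.0, 383.0], [409.0, 383.0], [409.0, 461.0], [342.0, 461.0]]
[326.5897 455.5056] 162.5 [[320.0, 446.0], [338.0, 446.0], [338.0, 461.0], [320.0, 461.0]]
t [103.3993 296.3359]
[115.1989 258.7045] 590.0 [[93.0, 251.0], [140.0, 251.0], [140.0, 273.0], [93.0, 273.0]]
[136.0346 330.5262] 448.5 [[116.0, 310.0], [147.0, 310.0], [147.0, 340.0], [116.0, 340.0]]
slot [0.5388 0.1051]
```

View pics/s5.png

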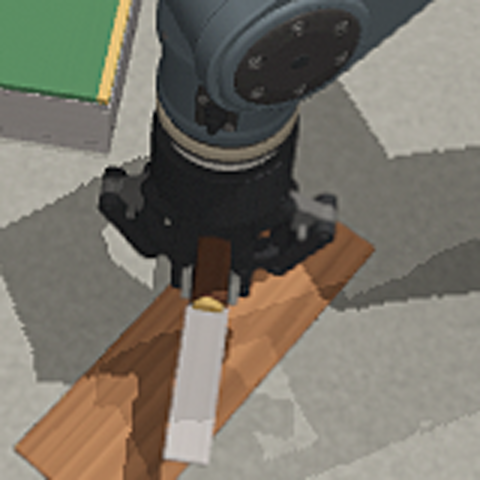

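```bash
python3 - <<'E'
from vis import *
goto([.4046,.1234,.155],-.062)
E
```

```text
from [0.4618 0.3835 0.1517] yaw 1.539 q6 0.54 -> rows [-0.2618 -0.0488 -0.0027] turn -1.541 n 13
```

```bash
python3 drive.py '-.03 0 0 .14 0;-.06 -.01 0 .28 0;-.09 -.015 0 .42 0;-.12 -.02 0 .56 0;-.15 -.025 0 .7 0;-.18 -.03 0 .84 0;-.2 -.035 0 .98 0;-.22 -.04 0 1.12 0;-.24 -.045 0 1.26 0;-.2618 -.0488 0 1.4 0;-.2618 -.0488 0 1.54 0;-.2618 -.0488 0 1.601 0;-.2618 -.0488 0 1.601 0;-.2618 -.0488 0 1.601 0;-.2618 -.0488 0 1.601 0'
python3 - <<'E'
from vis import *
goto([.4046,.1234,.0755],-.062)
np.set_printoptions(suppress=True,precision=4)
w=snap('wrist'); save(w,'w6.png'); st=manip.sense(); R=Ro.from_quat(st['tool_rot']).as_matrix()
print(np.array([R.T@(depth(w,[p])[0]-st['tcp_pos']) for p in [[321,56],[320,120],[320,200],[319,260]]]), st['force'])
g=mask(w,(15,90,90),(32,255,255))
for k in blobs(g,300): bp=cv2.boxPoints(cv2.minAreaRect(k)); print(bp.round(0).tolist(),plane(w,bp,.067))
E
```

```text
t: 7.75
tcp_pos: [0.4054, 0.124, 0.153]
tool_rot: [1.0, -0.03, -0.0, 0.0]
force: [-0.2, 0.2, -2.0]
finger_gap: 0.233
gripper_force: 88.4
from [0.4054 0.124  0.153 ] yaw -0.061 q6 1.66 -> rows [-0.0008  0.0007  0.0775] turn 0.001 n 4
[[0.1077 0.0018 0.0179]
 [0.085  0.0015 0.0189]
 [0.0534 0.0016 0.0185]
 [0.027  0.0013 0.0178]] [ 0.55    0.554  -0.8699]
[[144.0, 36.0], [144.0, 16.0], [523.0, 18.0], [523.0, 38.0]] [[0.5437 0.2113 0.067 ]
 [0.5539 0.2095 0.067 ]
 [0.5411 0.0015 0.067 ]
 [0.5307 0.0008 0.067 ]]
```

View pics/w6.png

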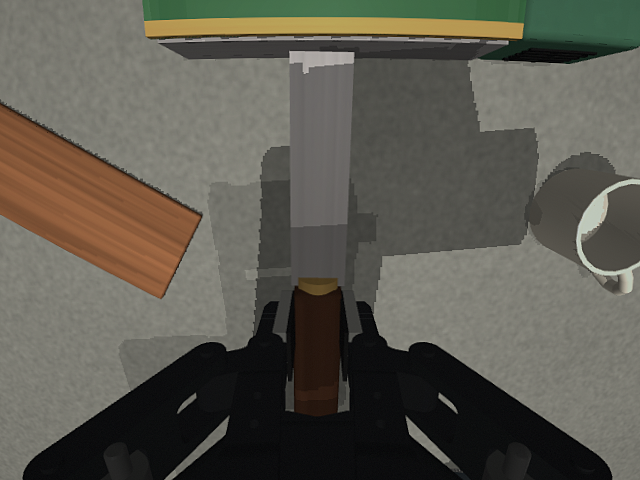

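The blade points at the slot (tip at (321,52), front brass edge at y≈37). Now down to slot height and check before inserting.

```bash
python3 drive.py '0 0 .04 0 0;0 0 .077 0 0;0 0 .077 0 0;0 0 .077 0 0;0 0 .077 0 0'
python3 - <<'E'
from vis import *
np.set_printoptions(suppress=True,precision=4)
w=snap('wrist'); st=manip.sense(); print(st['tcp_pos'],st['force'])
print(depth(w,[[321,60],[320,80],[320,120],[319,200],[319,260]]))
print('lid',depth(w,[[200,5],[250,5],[400,5],[450,5],[600,20]]))
save(w,'w7.png')
s=snap('side'); save(s,'s7.png',(230,240,430,390),4)
E
```

```text
t: 8.3
tcp_pos: [0.4064, 0.124, 0.0777]
tool_rot: [1.0, -0.031, 0.001, -0.0]
force: [-0.4, -0.3, -0.7]
finger_gap: 0.229
gripper_force: 88.4
[0.4067 0.124  0.078 ] [-0.1862  0.376  -1.3864]
[[0.5125 0.1157 0.0602]
 [0.5057 0.1164 0.0594]
 [0.4912 0.1173 0.0601]
 [0.4596 0.1196 0.0586]
 [0.4328 0.1212 0.0586]]
lid [[ 0.5408  0.1637  0.0407]
 [ 0.5391  0.1431  0.0404]
 [ 0.5355  0.0816  0.0404]
 [ 0.5342  0.0615  0.0425]
 [ 0.5296 -0.0093  0.0371]]
```

View pics/s7.png

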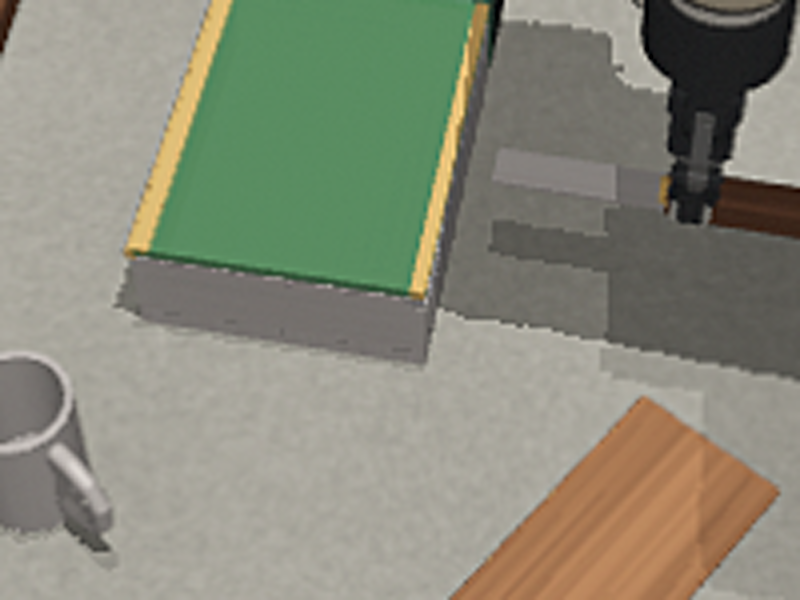

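The side view shows the blade level, at (500,165)–(615,180) in the crop, in front of the slot. Lower 1.5 mm and insert.

```bash
python3 drive.py '0 0 .0015 0 0;.01 0 .0015 0 0;.02 0 .0015 0 0;.025 0 .0015 0 0;.03 0 .0015 0 0;.035 0 .0015 0 0;.035 0 .0015 0 0'; python3 drive.py '.01 0 0 0 0;.02 0 0 0 0;.03 0 0 0 0;.03 0 0 0 0;.03 0 0 0 0'
```

```text
t: 9.1
tcp_pos: [0.4415, 0.1216, 0.0747]
tool_rot: [1.0, -0.031, 0.001, -0.0]
force: [0.8, -0.5, -1.7]
finger_gap: 0.229
gripper_force: 88.4
t: 9.6
tcp_pos: [0.4705, 0.1198, 0.0747]
tool_rot: [1.0, -0.031, -0.0, 0.0]
force: [-0.3, -0.4, -0.6]
finger_gap: 0.226
gripper_force: 88.4
```

```bash
python3 drive.py '0 0 -.005 0 0;.001 0 -.015 0 0;.002 0 -.025 0 0;.004 0 -.036 0 0;.007 0 -.046 0 0;.011 0 -.056 0 0;.016 0 -.065 0 0;.016 0 -.065 0 0' 110; python3 - <<'E'
from vis import *
s=snap('side'); save(s,'s8.png',(200,170,440,350),3)
E
```

```text
t: 10.4
tcp_pos: [0.4873, 0.1189, 0.1413]
tool_rot: [1.0, -0.031, 0.001, -0.0]
force: [-1.0, -0.4, -1.4]
finger_gap: 0.224
gripper_force: 112.4
```

View pics/s8.png

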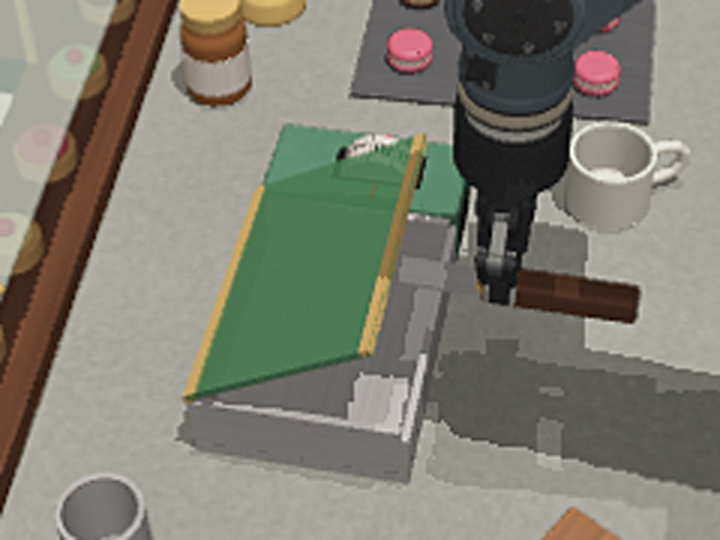

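The lid is up about 30° with the blade under it. Continue along the arc.

```bash
python3 drive.py '.006 0 -.009 0 0;.012 0 -.017 0 0;.019 0 -.025 0 0;.027 0 -.032 0 0;.035 0 -.038 0 0;.044 0 -.044 0 0;.053 0 -.049 0 0;.063 0 -.053 0 0;.071 0 -.055 0 0;.079 0 -.057 0 0;.086 0 -.058 0 0;.093 0 -.059 0 0;.093 0 -.059 0 0'; python3 - <<'E'
from vis import *
np.set_printoptions(suppress=True,precision=4)
s=snap('side'); cv2.imwrite('pics/s9full.png',s['pixels'][:,:,::-1])
save(s,'s9.png',(200,130,440,350),2.5)
E
```

```text
t: 11.75
tcp_pos: [0.5798, 0.1129, 0.1987]
tool_rot: [1.0, -0.031, -0.0, 0.0]
force: [-1.9, -0.1, -1.6]
finger_gap: 0.224
gripper_force: 112.4
```

View pics/s9.png

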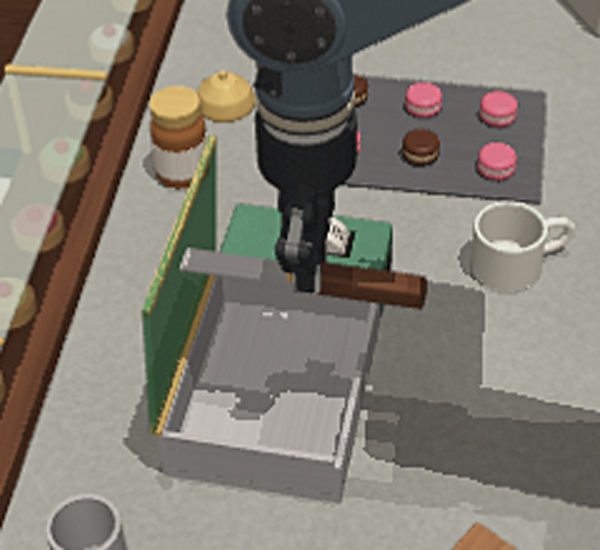

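The lid stands nearly upright (about 85°), the blade still touching it at crop (185,262). Back the knife out.

```bash
python3 drive.py '-.05 0 0 0 0;-.1 0 0 0 0;-.15 0 0 0 0;-.15 0 0 0 0;-.15 0 0 0 0'; python3 - <<'E'
from vis import *
goto([.4623,.3505,.18],.976)
goto([.4623,.3505,.06],.976)
E
```

```text
t: 12.3
tcp_pos: [0.4295, 0.1226, 0.1996]
tool_rot: [1.0, -0.031, 0.002, -0.0]
force: [0.6, -0.5, -1.9]
finger_gap: 0.223
gripper_force: 112.5
from [0.4295 0.1226 0.1996] yaw -0.062 q6 1.66 -> rows [ 0.0186 -0.2295  0.0197] turn -1.038 n 9
from [0.4295 0.1226 0.1996] yaw -0.062 q6 1.66 -> rows [ 0.0182 -0.2294  0.1397] turn -1.038 n 9
```

```bash
python3 drive.py '0 -.04 .01 -.14 0;.005 -.09 .02 -.28 0;.01 -.14 .02 -.42 0;.018 -.19 .02 -.56 0;.018 -.2295 .02 -.7 0;.018 -.2295 .02 -.84 0;.018 -.2295 .05 -.98 0;.018 -.2295 .09 -1.038 0;.018 -.2295 .13 -1.038 0;.018 -.2295 .14 -1.038 0;.018 -.2295 .14 -1.038 0;.018 -.2295 .14 -1.038 0'; python3 - <<'E'
from vis import *
np.set_printoptions(suppress=True,precision=4)
w=snap('wrist'); save(w,'w10.png'); st=manip.sense()
R=Ro.from_quat(st['tool_rot']).as_matrix()
print(np.array([R.T@(depth(w,[p])[0]-st['tcp_pos']) for p in [[321,56],[320,120],[320,200],[319,260]]]))
goto([.4623,.3505,.039],.976)
E
```

```text
t: 13.5
tcp_pos: [0.4639, 0.3512, 0.0601]
tool_rot: [0.883, 0.469, 0.002, 0.0]
force: [-0.0, 0.5, -1.5]
finger_gap: 0.217
gripper_force: 112.5
[[0.1071 0.0022 0.0188]
 [0.0843 0.0019 0.019 ]
 [0.0529 0.002  0.0184]
 [0.0259 0.0016 0.0192]]
from [0.4639 0.3513 0.0607] yaw 0.976 q6 1.05 -> rows [-0.0017 -0.001   0.0217] turn -0.0 n 3
```

View pics/w10.png

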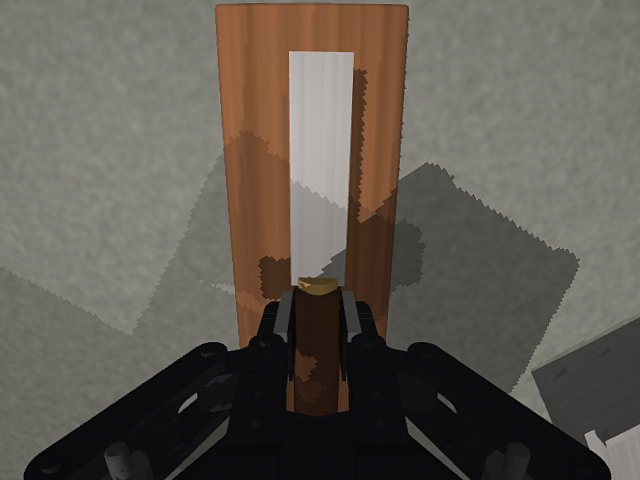

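The knife is centred along the board (tip at (321,52), board from x≈220 to 405). Lower and release.

```bash
python3 drive.py '0 0 .012 0 0;0 0 .02 0 0;0 0 .0225 0 0;0 0 .0225 0 0' ; python3 drive.py '0 0 0 0 .3;0 0 0 0 .3;0 0 0 0 .35;0 0 0 0 .45;0 0 0 0 .5;0 0 0 0 .5;0 0 -.03 0 .5;0 0 -.08 0 .5;0 0 -.13 0 .5;0 0 -.18 0 .5;0 0 -.2 0 .5;0 0 -.2 0 .5' 40; python3 - <<'E'
from vis import *
np.set_printoptions(suppress=True,precision=4)
w=snap('wrist'); 
print(depth(w,[[320,180]]))
s,t=snap('side'),snap('top')
for n,c in(('top',t),('side',s)):
    for k in blobs(pinks(c),40,900):
        p=plane(c,[cen(k)],.029)[0]
        if p[1]>-.45 and p[0]<.75: print(n,cen(k),cv2.contourArea(k),p)
cv2.imwrite('pics/m.png',np.hstack([w['pixels'][:,:,::-1][::2,::2],t['pixels'][:,:,::-1][::2,::2]]))
goto([.55,-.1,.24],-.062)
E
```

```text
t: 13.95
tcp_pos: [0.4616, 0.3503, 0.0363]
tool_rot: [0.883, 0.469, -0.0, -0.0]
force: [0.4, 0.5, -1.4]
finger_gap: 0.223
gripper_force: 112.7
t: 15.15
tcp_pos: [0.4637, 0.3514, 0.2406]
tool_rot: [0.883, 0.469, 0.005, 0.0]
force: [-1.1, -0.3, -0.3]
finger_gap: 0.5
gripper_force: 0.0
[[0.4868 0.3767 0.018 ]]
top [472.0644 309.7114] 305.5 [ 0.4283 -0.3218  0.029 ]
top [432.4578 310.7827] 296.0 [ 0.4268 -0.2329  0.029 ]
top [472.7112 272.0925] 295.5 [ 0.5129 -0.3282  0.029 ]
top [434.2208 236.3786] 280.0 [ 0.5962 -0.2447  0.029 ]
side [335.3767 184.6186] 107.5 [ 0.5994 -0.2418  0.029 ]
from [0.4607 0.3498 0.235 ] yaw 0.976 q6 1.05 -> rows [-0.3225  0.3261 -0.0046] turn 1.038 n 12
```

View pics/m.png

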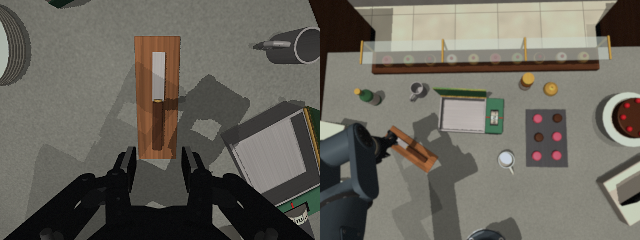

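The knife lies flat on its board (left panel, handle at (157,125)); the lid is open and the keeper empty (right panel, (465,113)). Now to the slate.

```bash
cat >> vis.py <<'E'
def look():
    w=snap('wrist'); out=[]
    for k in blobs(pinks(w),150,6000):
        (u,v),r=cv2.minEnclosingCircle(k); p=plane(w,[cen(k)],.023)[0]; d=depth(w,[cen(k)])[0]
        if p[1]<-.1: out.append(p); print('pink',cen(k).round(0),'A',cv2.contourArea(k),'r',round(r,1),'pos',p.round(4),'depth',d.round(4))
    return w,out
E
python3 - <<'E'
from vis import *
goto([.47,-.05,.24],-.062)
goto([.45,-.28,.24],-.062)
E
```

```text
from [0.4607 0.3498 0.235 ] yaw 0.976 q6 1.05 -> rows [-0.3259  0.2318 -0.0045] turn 1.038 n 10
from [0.4607 0.3498 0.235 ] yaw 0.976 q6 1.05 -> rows [-0.5276  0.3441 -0.0042] turn 1.038 n 15
```

```bash
python3 drive.py '-.326 .232 -.005 .14 .65;-.326 .232 -.005 .28 .65;-.326 .232 -.005 .42 .65;-.326 .232 -.005 .56 .65;-.326 .232 -.005 .7 .65;-.326 .232 -.005 .84 .65;-.326 .232 -.005 .98 .65;-.326 .232 -.005 1.038 .65;-.527 .344 -.005 1.038 .65;-.527 .344 -.005 1.038 .65;-.527 .344 -.005 1.038 .65;-.527 .344 -.005 1.038 .65;-.527 .344 -.005 1.038 .65;-.527 .344 -.005 1.038 .65;-.527 .344 -.005 1.038 .65;-.527 .344 -.005 1.038 .65'
python3 - <<'E'
from vis import *
w,o=look(); save(w,'w11.png')
for p in o: goto([p[0],p[1],.10],-.062)
E
```

```text
t: 16.9
tcp_pos: [0.4505, -0.2771, 0.2399]
tool_rot: [1.0, -0.031, -0.001, -0.002]
force: [0.2, 0.4, 0.9]
finger_gap: 0.65
gripper_force: 0.0
pink [274.  57.] A 1795.5 r 25.7 pos [ 0.5972 -0.2466  0.023 ] depth [ 0.5959 -0.2473  0.0298]
pink [368. 145.] A 1466.0 r 22.4 pos [ 0.514 -0.33   0.023] depth [ 0.5144 -0.3292  0.0291]
pink [363. 230.] A 1216.5 r 20.7 pos [ 0.4293 -0.3237  0.023 ] depth [ 0.4305 -0.3232  0.0268]
pink [278. 236.] A 1187.5 r 20.7 pos [ 0.4275 -0.2348  0.023 ] depth [ 0.4291 -0.2356  0.0281]
from [ 0.4507 -0.277   0.2403] yaw -0.061 q6 0.87 -> rows [ 0.1446 -0.0389  0.14  ] turn 0.001 n 7
from [ 0.4507 -0.277   0.2403] yaw -0.061 q6 0.87 -> rows [0.0667 0.0495 0.14  ] turn 0.001 n 6
from [ 0.4507 -0.277   0.2403] yaw -0.061 q6 0.87 -> rows [-0.0182  0.0483  0.1402] turn 0.001 n 5
from [ 0.4507 -0.277   0.2403] yaw -0.061 q6 0.87 -> rows [-0.0254 -0.0403  0.1404] turn 0.001 n 5
```

```bash
python3 drive.py '.144 -.039 .1 0 .65;.144 -.039 .14 0 .65;.144 -.039 .14 0 .65;.144 -.039 .14 0 .65;.144 -.039 .14 0 .65;.144 -.039 .18 0 .65;.144 -.039 .2 0 .65;.144 -.039 .206 0 .65;.144 -.039 .206 0 .65;.144 -.039 .206 0 0;.144 -.039 .206 0 0;.144 -.039 .206 0 0;.144 -.039 .206 0 0;.144 -.039 .206 0 0' 30
python3 drive.py '0 0 -.05 0 0;0 0 -.1 0 0;0 0 -.12 0 0;0 0 -.12 0 0'
python3 - <<'E'
from vis import *
goto([.6336,.1473,.153],-.062)
E
```

```text
t: 18.35
tcp_pos: [0.5983, -0.2496, 0.0373]
tool_rot: [1.0, -0.031, 0.001, 0.001]
force: [-1.1, 0.3, 6.4]
finger_gap: 0.476
gripper_force: 30.8
t: 18.75
tcp_pos: [0.5997, -0.2504, 0.1601]
tool_rot: [1.0, -0.031, 0.004, 0.002]
force: [-1.0, -0.1, -0.4]
finger_gap: 0.473
gripper_force: 30.6
from [ 0.5997 -0.2504  0.1601] yaw -0.062 q6 1.07 -> rows [ 0.0091 -0.3991  0.0053] turn -0.0 n 10
```

```bash
python3 drive.py '.009 -.399 0 0 0;.009 -.399 0 0 0;.009 -.399 0 0 0;.009 -.399 0 0 0;.009 -.399 0 0 0;.009 -.399 0 0 0;.009 -.399 0 0 0;.009 -.399 0 0 0;.009 -.399 0 0 0;.009 -.399 .05 0 0;.009 -.399 .085 0 0;.009 -.399 .105 0 0;.009 -.399 .11 0 0;.009 -.399 .111 0 0;.009 -.399 .111 0 0'
python3 drive.py '0 0 0 0 .5;0 0 0 0 .56;0 0 0 0 .62;0 0 0 0 .62;0 0 -.04 0 .62;0 0 -.09 0 .62;0 0 -.13 0 .62;0 0 -.13 0 .62'
python3 - <<'E'
from vis import *
w=snap('wrist'); save(w,'w12.png')
for k in blobs(pinks(w),100): print(cen(k),cv2.contourArea(k),plane(w,[cen(k)],.038),depth(w,[cen(k)]))
goto([.45,-.28,.24],-.062)
E
```

```text
t: 20.25
tcp_pos: [0.6299, 0.1479, 0.0432]
tool_rot: [1.0, -0.031, -0.001, 0.0]
force: [0.3, -0.6, -1.2]
finger_gap: 0.475
gripper_force: 35.5
t: 21.05
tcp_pos: [0.6355, 0.1492, 0.1814]
tool_rot: [0.999, -0.031, 0.007, -0.001]
force: [0.6, -0.2, -0.5]
finger_gap: 0.622
gripper_force: 0.0
[319.05541069 252.16232073] 767.0 [[0.62185478 0.14819543 0.038     ]] [[0.62144294 0.14821524 0.03682921]]
from [0.6334 0.149  0.1782] yaw -0.062 q6 1.69 -> rows [-0.156   0.4395 -0.0635] turn 0.0 n 12
```

```bash
python3 drive.py '-.156 .44 -.06 0 .65;-.156 .44 -.06 0 .65;-.156 .44 -.06 0 .65;-.156 .44 -.06 0 .65;-.156 .44 -.06 0 .65;-.156 .44 -.06 0 .65;-.156 .44 -.06 0 .65;-.156 .44 -.06 0 .65;-.156 .44 -.06 0 .65;-.156 .44 -.06 0 .65;-.156 .44 -.06 0 .65;-.156 .44 -.06 0 .65'
python3 - <<'E'
from vis import *
w,o=look()
for p in o: goto([p[0],p[1],.035],-.062)
E
```

```text
t: 22.3
tcp_pos: [0.4472, -0.2801, 0.233]
tool_rot: [0.999, -0.032, -0.001, -0.001]
force: [0.4, 0.1, -0.1]
finger_gap: 0.648
gripper_force: 0.0
pink [366. 142.] A 1541.0 r 23.0 pos [ 0.514 -0.33   0.023] depth [ 0.5142 -0.3293  0.0288]
pink [361. 229.] A 1265.0 r 21.2 pos [ 0.4292 -0.3237  0.023 ] depth [ 0.4305 -0.3232  0.0275]
pink [274. 236.] A 1239.5 r 21.3 pos [ 0.4274 -0.2348  0.023 ] depth [ 0.429  -0.2356  0.0281]
from [ 0.4475 -0.2794  0.2331] yaw -0.062 q6 0.86 -> rows [0.0699 0.047  0.1978] turn -0.0 n 7
from [ 0.4475 -0.2794  0.2331] yaw -0.062 q6 0.86 -> rows [-0.0151  0.0459  0.198 ] turn -0.0 n 7
from [ 0.4475 -0.2794  0.2331] yaw -0.062 q6 0.86 -> rows [-0.0224 -0.0427  0.1982] turn -0.0 n 7
```

```bash
python3 drive.py '.07 .047 .05 0 .65;.07 .047 .1 0 .65;.07 .047 .14 0 .65;.07 .047 .14 0 .65;.07 .047 .17 0 .65;.07 .047 .19 0 .65;.07 .047 .197 0 .65;.07 .047 .197 0 .65;.07 .047 .197 0 0;.07 .047 .197 0 0;.07 .047 .197 0 0;.07 .047 .197 0 0;.07 .047 .197 0 0' 30
python3 drive.py '0 0 -.05 0 0;0 0 -.1 0 0;0 0 -.12 0 0;0 0 -.12 0 0'
python3 - <<'E'
from vis import *
goto([.6276,.0515,.16],-.062)
goto([.6276,.0515,.0475],-.062)
E
```

```text
t: 23.65
tcp_pos: [0.5154, -0.3324, 0.0383]
tool_rot: [1.0, -0.031, 0.001, 0.0]
force: [0.1, 0.0, 3.9]
finger_gap: 0.474
gripper_force: 30.6
t: 24.05
tcp_pos: [0.5169, -0.3338, 0.1614]
tool_rot: [1.0, -0.031, 0.003, 0.003]
force: [1.1, -0.2, -0.2]
finger_gap: 0.47
gripper_force: 30.6
from [ 0.5169 -0.3338  0.1614] yaw -0.062 q6 0.88 -> rows [ 8.660e-02 -3.914e-01 -2.000e-04] turn -0.0 n 11
from [ 0.5169 -0.3338  0.1614] yaw -0.062 q6 0.88 -> rows [ 0.0858 -0.392   0.1123] turn -0.0 n 11
```

```bash
python3 drive.py '.086 -.392 0 0 0;.086 -.392 0 0 0;.086 -.392 0 0 0;.086 -.392 0 0 0;.086 -.392 0 0 0;.086 -.392 0 0 0;.086 -.392 0 0 0;.086 -.392 0 0 0;.086 -.392 0 0 0;.086 -.392 .05 0 0;.086 -.392 .085 0 0;.086 -.392 .1 0 0;.086 -.392 .106 0 0;.086 -.392 .108 0 0;.086 -.392 .108 0 0'
python3 drive.py '0 0 0 0 .5;0 0 0 0 .56;0 0 0 0 .62;0 0 0 0 .62;0 0 -.04 0 .62;0 0 -.09 0 .62;0 0 -.13 0 .62;0 0 -.13 0 .62'
python3 - <<'E'
from vis import *
w=snap('wrist')
for k in blobs(pinks(w),100): print(cen(k),cv2.contourArea(k),plane(w,[cen(k)],.038),depth(w,[cen(k)]))
goto([.45,-.28,.24],-.062)
E
```

```text
t: 25.55
tcp_pos: [0.6262, 0.0534, 0.0503]
tool_rot: [1.0, -0.031, 0.001, 0.0]
force: [-0.7, 0.4, 0.7]
finger_gap: 0.472
gripper_force: 30.6
t: 26.35
tcp_pos: [0.6294, 0.0538, 0.1862]
tool_rot: [0.999, -0.031, 0.007, 0.0]
force: [-0.5, 0.0, 0.5]
finger_gap: 0.62
gripper_force: 0.0
[208.48910855 248.18396485] 910.5 [[0.62330987 0.14568449 0.038     ]] [[0.62317714 0.14583526 0.0375823 ]]
[588.69657392 391.51826614] 880.5 [[ 0.44226567 -0.21910853  0.038     ]] [[ 0.43216118 -0.22925296  0.02779717]]
[317.50654762 247.65634921] 840.0 [[0.61814898 0.05358523 0.038     ]] [[0.61814447 0.05358548 0.03798663]]
[573.68953069 376.88808664] 138.5 [[ 0.46360058 -0.19757937  0.038     ]] [[ 0.44089679 -0.22036275  0.01308091]]
from [0.6274 0.0538 0.1831] yaw -0.062 q6 1.54 -> rows [-0.1559  0.3442 -0.0581] turn 0.0 n 10
```

```bash
python3 drive.py '-.156 .344 -.06 0 .65;-.156 .344 -.06 0 .65;-.156 .344 -.06 0 .65;-.156 .344 -.06 0 .65;-.156 .344 -.06 0 .65;-.156 .344 -.06 0 .65;-.156 .344 -.06 0 .65;-.156 .344 -.06 0 .65;-.156 .344 -.06 0 .65;-.156 .344 -.06 0 .65;-.156 .344 -.06 0 .65'
python3 - <<'E'
from vis import *
w,o=look()
for p in o: goto([p[0],p[1],.035],-.062)
E
```

```text
t: 27.5
tcp_pos: [0.4479, -0.2782, 0.2382]
tool_rot: [1.0, -0.031, -0.001, -0.001]
force: [0.2, 0.7, -0.3]
finger_gap: 0.646
gripper_force: 0.0
pink [362. 228.] A 1246.5 r 20.9 pos [ 0.4295 -0.3236  0.023 ] depth [ 0.431  -0.323   0.0282]
pink [277. 234.] A 1227.5 r 20.9 pos [ 0.4277 -0.2349  0.023 ] depth [ 0.4288 -0.2355  0.0266]
from [ 0.4481 -0.278   0.2384] yaw -0.061 q6 0.86 -> rows [-0.0155  0.047   0.2033] turn 0.001 n 7
from [ 0.4481 -0.278   0.2384] yaw -0.061 q6 0.86 -> rows [-0.0227 -0.0414  0.2035] turn 0.001 n 7
```

```bash
python3 drive.py '-.0165 .047 .05 0 .65;-.0165 .047 .1 0 .65;-.0165 .047 .14 0 .65;-.0165 .047 .17 0 .65;-.0165 .047 .195 0 .65;-.0165 .047 .203 0 .65;-.0165 .047 .203 0 .65;-.0165 .047 .203 0 0;-.0165 .047 .203 0 0;-.0165 .047 .203 0 0;-.0165 .047 .203 0 0;-.0165 .047 .203 0 0' 30
python3 drive.py '0 0 -.05 0 0;0 0 -.1 0 0;0 0 -.12 0 0;0 0 -.12 0 0;0 0 -.12 0 0'
python3 - <<'E'
from vis import *
goto([.5817,.1505,.16],-.062)
goto([.5817,.1505,.0475],-.062)
E
```

```text
t: 28.75
tcp_pos: [0.4293, -0.3261, 0.0375]
tool_rot: [1.0, -0.031, 0.001, 0.001]
force: [0.8, 0.8, 6.1]
finger_gap: 0.472
gripper_force: 30.8
t: 29.25
tcp_pos: [0.4285, -0.3255, 0.1565]
tool_rot: [1.0, -0.031, 0.0, 0.0]
force: [-0.5, -0.2, -1.0]
finger_gap: 0.476
gripper_force: 30.6
from [ 0.4285 -0.3255  0.1565] yaw -0.062 q6 0.78 -> rows [ 0.1232 -0.4846 -0.0036] turn -0.0 n 13
from [ 0.4285 -0.3255  0.1565] yaw -0.062 q6 0.78 -> rows [ 0.1232 -0.4846  0.1089] turn -0.0 n 13
```

```bash
python3 drive.py '.123 -.485 0 0 0;.123 -.485 0 0 0;.123 -.485 0 0 0;.123 -.485 0 0 0;.123 -.485 0 0 0;.123 -.485 0 0 0;.123 -.485 0 0 0;.123 -.485 0 0 0;.123 -.485 0 0 0;.123 -.485 0 0 0;.123 -.485 0 0 0;.123 -.485 .05 0 0;.123 -.485 .085 0 0;.123 -.485 .1 0 0;.123 -.485 .106 0 0;.123 -.485 .108 0 0;.123 -.485 .108 0 0'
python3 drive.py '0 0 0 0 .5;0 0 0 0 .56;0 0 0 0 .62;0 0 0 0 .62;0 0 -.04 0 .62;0 0 -.09 0 .62;0 0 -.13 0 .62;0 0 -.13 0 .62;0 0 -.13 0 .62'
python3 - <<'E'
from vis import *
w=snap('wrist')
for k in blobs(pinks(w),100): print(cen(k),cv2.contourArea(k),plane(w,[cen(k)],.038),depth(w,[cen(k)]))
goto([.45,-.28,.24],-.062)
E
```

```text
t: 30.95
tcp_pos: [0.5826, 0.1505, 0.0492]
tool_rot: [1.0, -0.031, 0.001, -0.0]
force: [0.4, -0.6, -0.1]
finger_gap: 0.475
gripper_force: 30.7
t: 31.85
tcp_pos: [0.5821, 0.1509, 0.1797]
tool_rot: [1.0, -0.031, 0.001, -0.0]
force: [-0.6, -0.1, -0.7]
finger_gap: 0.62
gripper_force: 0.0
[436.02028365 174.14816576] 2103.5 [[0.62577026 0.05572785 0.038     ]] [[0.6255624  0.05522448 0.03653219]]
[317.07260568 174.94307778] 2093.5 [[0.63041775 0.14754643 0.038     ]] [[0.63027068 0.14755568 0.03681268]]
[317.28486905 232.04045941] 1915.5 [[0.5847379  0.15018673 0.038     ]] [[0.58415519 0.15022165 0.03604694]]
from [0.581  0.1508 0.1781] yaw -0.062 q6 1.7 -> rows [-0.1041  0.4381 -0.0617] turn -0.0 n 12
```

```bash
python3 drive.py '-.104 .438 -.06 0 .65;-.104 .438 -.06 0 .65;-.104 .438 -.06 0 .65;-.104 .438 -.06 0 .65;-.104 .438 -.06 0 .65;-.104 .438 -.06 0 .65;-.104 .438 -.06 0 .65;-.104 .438 -.06 0 .65;-.104 .438 -.06 0 .65;-.104 .438 -.06 0 .65;-.104 .438 -.06 0 .65;-.104 .438 -.06 0 .65'
python3 - <<'E'
from vis import *
w,o=look()
for p in o: goto([p[0],p[1],.035],-.062)
E
```

```text
t: 33.1
tcp_pos: [0.4499, -0.2782, 0.2367]
tool_rot: [1.0, -0.031, -0.001, -0.002]
force: [-0.8, 0.5, -0.4]
finger_gap: 0.647
gripper_force: 0.0
pink [277. 236.] A 1226.0 r 20.9 pos [ 0.4277 -0.235   0.023 ] depth [ 0.4292 -0.2357  0.028 ]
from [ 0.4503 -0.2778  0.237 ] yaw -0.061 q6 0.87 -> rows [-0.0246 -0.0408  0.2022] turn 0.001 n 7
```

```bash
python3 drive.py '-.0255 -.041 .05 0 .65;-.0255 -.041 .1 0 .65;-.0255 -.041 .14 0 .65;-.0255 -.041 .17 0 .65;-.0255 -.041 .195 0 .65;-.0255 -.041 .202 0 .65;-.0255 -.041 .202 0 .65;-.0255 -.041 .202 0 0;-.0255 -.041 .202 0 0;-.0255 -.041 .202 0 0;-.0255 -.041 .202 0 0;-.0255 -.041 .202 0 0' 30
python3 drive.py '0 0 -.05 0 0;0 0 -.1 0 0;0 0 -.12 0 0;0 0 -.12 0 0;0 0 -.12 0 0'
python3 - <<'E'
from vis import *
goto([.5757,.0547,.16],-.062)
goto([.5757,.0547,.0475],-.062)
E
```

```text
t: 34.35
tcp_pos: [0.4284, -0.2379, 0.0374]
tool_rot: [1.0, -0.031, 0.001, 0.001]
force: [1.3, 0.1, 6.2]
finger_gap: 0.476
gripper_force: 30.9
t: 34.85
tcp_pos: [0.4275, -0.2373, 0.1566]
tool_rot: [1.0, -0.031, 0.0, 0.0]
force: [0.6, -0.4, -0.8]
finger_gap: 0.473
gripper_force: 30.6
from [ 0.4275 -0.2373  0.1566] yaw -0.062 q6 0.9 -> rows [ 0.1297 -0.3007 -0.0034] turn -0.0 n 9
from [ 0.4275 -0.2373  0.1566] yaw -0.062 q6 0.9 -> rows [ 0.1296 -0.3007  0.1091] turn -0.0 n 9
```

```bash
python3 drive.py '.13 -.301 0 0 0;.13 -.301 0 0 0;.13 -.301 0 0 0;.13 -.301 0 0 0;.13 -.301 0 0 0;.13 -.301 0 0 0;.13 -.301 0 0 0;.13 -.301 0 0 0;.13 -.301 .05 0 0;.13 -.301 .085 0 0;.13 -.301 .1 0 0;.13 -.301 .106 0 0;.13 -.301 .108 0 0;.13 -.301 .108 0 0'
python3 drive.py '0 0 0 0 .5;0 0 0 0 .56;0 0 0 0 .62;0 0 0 0 .62;0 0 -.04 0 .62;0 0 -.09 0 .62;0 0 -.14 0 .62;0 0 -.16 0 .62;0 0 -.16 0 .62'
python3 - <<'E'
from vis import *
np.set_printoptions(suppress=True,precision=4)
w=snap('wrist')
for k in blobs(pinks(w),100): print(cen(k),cv2.contourArea(k),plane(w,[cen(k)],.038),depth(w,[cen(k)]))
s,t=snap('side'),snap('top')
for n,c in(('top',t),('side',s)):
    for k in blobs(pinks(c),40,900):
        p=plane(c,[cen(k)],.038)[0]
        if p[1]>-.45 and p[0]<.75: print(n,cen(k),cv2.contourArea(k),p)
# rear obstacles: highest points behind keeper
ys,xs=np.mgrid[60:200:4,200:380:4]; P=depth(t,np.c_[xs.ravel(),ys.ravel()])
q=P[(P[:,0]>.70)&(P[:,0]<.95)]; 
for a in np.arange(.70,.95,.03):
    z=q[(q[:,0]>=a)&(q[:,0]<a+.03),2]; print(a.round(2),len(z),z.max().round(3) if len(z) else None)
E
```

```text
t: 36.25
tcp_pos: [0.577, 0.0545, 0.0492]
tool_rot: [1.0, -0.031, 0.001, 0.0]
force: [0.7, 0.2, -0.1]
finger_gap: 0.474
gripper_force: 30.6
t: 37.15
tcp_pos: [0.5786, 0.0549, 0.2127]
tool_rot: [1.0, -0.031, 0.005, 0.0]
force: [0.8, 0.3, 0.4]
finger_gap: 0.619
gripper_force: 0.0
[334.6539 144.0488] 1761.0 [[0.6489 0.0352 0.038 ]] [[0.6489 0.0352 0.0369]]
[209.6328 174.9548] 1680.5 [[0.63  0.145 0.038]] [[0.63   0.1451 0.0376]]
[317.3975 225.4196] 1538.0 [[0.5787 0.0541 0.038 ]] [[0.5786 0.0541 0.0375]]
[214.2356 226.6252] 1447.5 [[0.5835 0.1479 0.038 ]] [[0.5835 0.1478 0.0383]]
top [264.0982 244.5729] 227.5 [0.5809 0.1481 0.038 ]
top [302.54   249.4678] 85.5 [0.5684 0.0594 0.038 ]
side [322.3301 298.4496] 206.5 [0.5801 0.1537 0.038 ]
side [301.3045 295.5004] 202.5 [0.6276 0.1513 0.038 ]
side [330.2938 266.0674] 185.5 [0.5747 0.0583 0.038 ]
side [301.018  257.0339] 167.0 [0.6471 0.0387 0.038 ]
0.7 63 0.081
0.73 66 0.081
0.76 130 0.057
0.79 135 0.005
0.82 274 0.147
0.85 259 0.148
0.88 140 0.149
0.91 133 0.146
0.94 0 None
```

All four pinks lie flat inside (tops at 37–38 mm); one was nudged but stays inside. Now go behind the lid.

```bash
python3 - <<'E'
from vis import *
goto([.60,.09,.31],-.062)
goto([.729,.093,.31],-.062)
goto([.729,.093,.203],-.062)
E
```

```text
from [0.5752 0.0551 0.2074] yaw -0.062 q6 1.54 -> rows [ 0.0223 -0.0364 -0.1027] turn -0.0 n 5
from [0.5752 0.0551 0.2074] yaw -0.062 q6 1.54 -> rows [ 0.1509 -0.0474 -0.1029] turn -0.0 n 6
from [0.5752 0.0551 0.2074] yaw -0.062 q6 1.54 -> rows [ 0.1511 -0.0474  0.0041] turn -0.0 n 6
```

```bash
python3 drive.py '0 -.02 -.05 0 0;.01 -.036 -.1 0 0;.02 -.036 -.103 0 0;.05 -.04 -.103 0 0;.1 -.047 -.103 0 0;.151 -.047 -.103 0 0;.151 -.047 -.103 0 0;.151 -.047 -.103 0 0;.151 -.047 -.06 0 0;.151 -.047 -.02 0 0;.151 -.047 .004 0 0;.151 -.047 .004 0 0' 30
python3 - <<'E'
from vis import *
st=manip.sense(); print(st['tcp_pos'],st['force'],st['finger_gap'])
t=snap('top')
print(depth(t,[[265,250],[265,205],[265,190]]))
goto([.729,.093,.203],-.062)
E
```

```text
t: 38.5
tcp_pos: [0.7248, 0.0927, 0.1985]
tool_rot: [0.999, -0.031, -0.007, 0.0]
force: [-0.1, 0.0, 0.5]
finger_gap: -0.0
gripper_force: 0.0
[0.72478435 0.09274224 0.19852339] [-0.07195272  0.00974846  0.50379538] -0.0004496851340480673
[[0.49633882 0.05602559 0.64919495]
 [0.54979855 0.06333194 0.60253035]
 [0.57161003 0.06668019 0.58098676]]
from [0.727  0.0927 0.2018] yaw -0.062 q6 1.61 -> rows [ 0.002  -0.0004 -0.0013] turn -0.0 n 3
```

```bash
python3 drive.py '-.012 0 0 0 0;-.022 0 0 0 0;-.032 0 .001 0 0;-.043 0 .002 0 0;-.053 0 .005 0 0;-.063 0 .008 0 0;-.073 0 .012 0 0;-.082 0 .018 0 0;-.091 0 .024 0 0;-.099 0 .03 0 0;-.099 0 .03 0 0'
python3 - <<'E'
from vis import *
np.set_printoptions(suppress=True,precision=4)
s=snap('side')
for k in blobs(mask(s,(55,80,40),(88,255,220)),300)[:3]: print(cen(k),cv2.contourArea(k),cv2.boundingRect(k),depth(s,[cen(k)]))
save(s,'s20.png',(200,130,440,350),2.5)
E
```

```text
t: 39.65
tcp_pos: [0.6287, 0.0989, 0.173]
tool_rot: [1.0, -0.031, -0.002, 0.0]
force: [0.8, 0.4, -1.2]
finger_gap: 0.001
gripper_force: 0.0
[292.177  260.2799] 1558.5 (265, 209, 59, 92) [[0.6474 0.1248 0.1236]]
[220.6372 449.1132] 589.0 (205, 436, 32, 28) [[0.6914 0.5432 0.1239]]
[343.879  231.1281] 421.5 (325, 218, 32, 27) [[ 0.553  -0.0302  0.0671]]
```

Lid at about 48°, following. Continue.

```bash
python3 drive.py '-.007 0 .008 0 0;-.014 0 .016 0 0;-.02 0 .024 0 0;-.025 0 .033 0 0;-.029 0 .042 0 0;-.033 0 .052 0 0;-.036 0 .062 0 0;-.038 0 .071 0 0;-.039 0 .078 0 0;-.039 0 .084 0 0;-.039 0 .084 0 0'
python3 - <<'E'
from vis import *
np.set_printoptions(suppress=True,precision=4)
st=manip.sense(); print(st['tcp_pos'],st['force'])
s=snap('side')
for p in [[300,300],[330,300],[320,270],[285,290]]: print(depth(s,[p]))
E
```

```text
t: 40.8
tcp_pos: [0.5922, 0.1011, 0.0897]
tool_rot: [1.0, -0.031, -0.0, -0.0]
force: [0.9, -0.8, 0.2]
finger_gap: 0.003
gripper_force: 0.0
[0.5922 0.1011 0.0897] [ 0.9264 -0.827   0.1913]
[[0.6233 0.185  0.0667]]
[[0.5595 0.1789 0.069 ]]
[[0.5899 0.1131 0.0861]]
[[0.6604 0.1616 0.0657]]
```

```bash
python3 drive.py '0 0 -.006 0 0;-.015 0 -.006 0 0;-.03 0 -.006 0 0;-.03 0 0 0 0;-.03 0 .003 0 0;-.03 0 .005 0 0;-.03 0 .005 0 0;-.03 0 .005 0 0'; python3 drive.py '0 0 .003 0 0;0 0 .003 0 0'
python3 - <<'E'
from vis import *
np.set_printoptions(suppress=True,precision=4)
s=snap('side')
print([depth(s,[p])[0].round(4).tolist() for p in [[300,300],[330,300],[333,300],[330,310],[333,305],[285,290],[325,305]]])
E
```

```text
t: 41.65
tcp_pos: [0.562, 0.1031, 0.0888]
tool_rot: [1.0, -0.031, -0.0, 0.0]
force: [-9.1, -0.6, 25.9]
finger_gap: -0.0
gripper_force: 12.9
t: 41.85
tcp_pos: [0.5621, 0.1031, 0.0885]
tool_rot: [1.0, -0.031, -0.0, 0.0]
force: [-13.0, -0.4, 44.1]
finger_gap: 0.003
gripper_force: 22.1
[[0.6235, 0.1841, 0.0654], [0.5598, 0.1772, 0.0667], [0.4635, 0.851, 0.9697], [0.5563, 0.2041, 0.068], [0.5518, 0.1892, 0.0663], [0.6602, 0.1623, 0.0666], [0.5683, 0.1932, 0.0689]]
```

The lid is firmly shut: a 44 N fingertip press moved it no further, and the top measures 67 mm. Now look at the wheel.

```bash
python3 drive.py '0 0 -.05 0 0;0 0 -.1 0 0;0 0 -.115 0 0;-.04 .1 -.115 0 0;-.04 .14 -.115 0 0;-.04 .14 -.115 0 0;-.04 .14 -.115 0 0'
cat >> vis.py <<'E'
def wheel(top=(.5996,-.044)):
    """unrolled rim: darkness versus rim angle phi (positive towards the robot), 0 at the top"""
    w=snap('wrist'); ax=np.array([np.cos(-.062),np.sin(-.062)]); ay=np.array([-ax[1],ax[0]])
    ph=np.arange(-.95,.951,.01); ys=np.arange(-.011,.0111,.0005)
    P=np.array([[*(np.array(top)-.032*np.sin(p)*ax+y*ay),.088-.032*(1-np.cos(p))] for p in ph for y in ys])
    c=(P-w['o'])@w['Rc']; uv=cv2.projectPoints(c,np.zeros(3),np.zeros(3),w['K'],w['D'])[0].reshape(len(ph),len(ys),2).astype(np.float32)
    g=cv2.cvtColor(w['pixels'],cv2.COLOR_RGB2GRAY); im=cv2.remap(g,uv[...,0],uv[...,1],cv2.INTER_LINEAR)[:,::-1]
    return w,im
E
python3 - <<'E'
from vis import *
np.set_printoptions(suppress=True,precision=4)
print(manip.sense()['tcp_pos'])
w,im=wheel(); save(w,'w30.png'); np.save('wh0.npy',im)
rd=blobs(mask(w,(0,150,90),(6,255,255))|mask(w,(174,150,90),(179,255,255)),15,3000)
for k in rd:
    p=depth(w,[cen(k)])[0]; 
    if p[2]>.05: print('red',cen(k),p)
# white rim extents on the top line
wm=mask(w,(0,0,120),(179,50,255))
for k in blobs(wm,300): 
    p=depth(w,[cen(k)])[0]
    if p[2]>.06: print('white',cen(k),cv2.contourArea(k),cv2.boundingRect(k),p)
d=(255-im.astype(float))[:,8:-8].mean(1); print(d[::5].round(0).tolist())
E
```

```text
t: 42.6
tcp_pos: [0.5139, -0.0393, 0.1976]
tool_rot: [0.999, -0.034, 0.001, 0.001]
force: [0.2, 0.7, 0.1]
finger_gap: -0.002
gripper_force: 0.0
[ 0.5139 -0.0393  0.1976]
red [354.  125.5] [ 0.5964 -0.0718  0.0665]
red [272.6729 125.8451] [ 0.6001 -0.0142  0.0658]
white [311.819  101.6111] 927.5 (290, 90, 46, 24) [ 0.6129 -0.0433  0.0839]
white [312.9522 130.055 ] 882.0 (291, 117, 45, 28) [ 0.5952 -0.0428  0.0868]
[171.0, 212.0, 164.0, 159.0, 189.0, 131.0, 143.0, 141.0, 140.0, 137.0, 136.0, 135.0, 134.0, 133.0, 117.0, 121.0, 179.0, 113.0, 127.0, 217.0, 127.0, 131.0, 217.0, 147.0, 136.0, 155.0, 200.0, 126.0, 161.0, 176.0, 133.0, 195.0, 196.0, 151.0, 157.0, 216.0, 196.0, 160.0, 173.0]
```

```bash
cat >> vis.py <<'E'
def asc(im):
    b=cv2.adaptiveThreshold(im,255,cv2.ADAPTIVE_THRESH_MEAN_C,cv2.THRESH_BINARY_INV,31,15)
    for i in range(0,len(b),4): print('%6.2f '%(-.95+.01*i)+''.join('#' if v else '.' for v in b[i:i+4].max(0)[::2]))
E
python3 -c "
from vis import *
asc(np.load('wh0.npy'))
goto([.5996-.010,-.044+.0006,.13],-.062)"
```

```text
-0.95 .....#######.###.......
 -0.91 .....###########.......
 -0.87 .....###########.......
 -0.83 ..##...................
 -0.79 #######################
 -0.75 #######################
 -0.71 ..............#........
 -0.67 ..............##.......
 -0.63 ..............##.......
 -0.59 ..............##.......
 -0.55 ..............##.......
 -0.51 ..............##.......
 -0.47 ..............##.......
 -0.43 ..............##.......
 -0.39 ..............##.......
 -0.35 ..............##.......
 -0.31 ..............##.......
 -0.27 ..............##.......
 -0.23 ...#...................
 -0.19 #######################
 -0.15 #######################
 -0.11 .......................
 -0.07 .....###########.......
 -0.03 .....###########.......
  0.01 .....###########.......
  0.05 ..............##.......
  0.09 ..............##.......
  0.13 .....############......
  0.17 .....############......
  0.21 .....##................
  0.25 .....##................
  0.29 .....###########.......
  0.33 .....###########.......
  0.37 ......#########........
  0.41 .......................
  0.45 #######################
  0.49 #######################
  0.53 .......................
  0.57 .....###########.......
  0.61 .....###########.......
  0.65 .....###########.......
  0.69 ..............##.......
  0.73 ..............##.......
  0.77 .....###########.......
  0.81 .....###########.......
  0.85 .....###########.......
  0.89 ..............##.......
  0.93 ..............##.......
from [ 0.5143 -0.0372  0.1976] yaw -0.068 q6 1.35 -> rows [0.0754 0.0011 0.0677] turn -0.006 n 5
```

The unrolled rim reads clearly: "2" sits 0.15 rad before the top, so 2.66 rad (85 mm of rim) remains. First stroke, lightly.

```bash
python3 drive.py '.04 .001 .03 0 0;.0755 .001 .067 0 0;.0755 .001 .067 0 0;.0755 .001 .08 0 0;.0755 .001 .086 0 0;.0755 .001 .086 0 0;.0755 .001 .086 0 0'
python3 -c "
from vis import *
for i in range(1): print(manip.sense()['tcp_pos'],manip.sense()['force'])
goto([.5996-.010,-.044+.0006,.1085],-.062)"
```

```text
t: 43.35
tcp_pos: [0.5887, -0.0397, 0.1127]
tool_rot: [1.0, -0.031, 0.001, 0.0]
force: [0.1, -0.3, 0.4]
finger_gap: -0.001
gripper_force: 0.0
[ 0.58871941 -0.03968882  0.11269966] [ 0.08306083 -0.27849735  0.4317307 ]
from [ 0.5887 -0.0397  0.1127] yaw -0.062 q6 1.38 -> rows [0.0011 0.0036 0.0042] turn 0.0 n 3
```

```bash
python3 drive.py '0 .004 0 0 0;0 .004 .002 0 0;0 .004 .004 0 0;0 .004 .004 0 0'
```

```text
t: 43.75
tcp_pos: [0.5902, -0.0447, 0.1098]
tool_rot: [1.0, -0.031, 0.002, 0.001]
force: [-1.3, 0.3, 9.9]
finger_gap: 0.002
gripper_force: 5.4
```

```bash
python3 drive.py '.004 0 -.0005 0 0;.008 0 -.0005 0 0;.012 0 -.0005 0 0;.016 0 -.0005 0 0;.02 0 -.0005 0 0;.02 0 -.0005 0 0;.02 0 -.02 0 0;0 0 -.02 0 0;-.04 0 -.06 0 0;-.075 0 -.088 0 0;-.075 0 -.088 0 0;-.075 0 -.088 0 0'
python3 - <<'E'
from vis import *
print(manip.sense()['tcp_pos'])
w,im=wheel(); asc(im[::2])
E
```

```text
t: 44.95
tcp_pos: [0.5137, -0.0394, 0.1962]
tool_rot: [1.0, -0.031, 0.001, 0.0]
force: [0.4, -0.7, -0.5]
finger_gap: -0.002
gripper_force: 0.0
[ 0.51366427 -0.0394105   0.19622932]
 -0.95 ..............##.......
 -0.91 #######################
 -0.87 #######################
 -0.83 .....###########.......
 -0.79 .....###########.......
 -0.75 .....###########.......
 -0.71 .....###########.......
 -0.67 .....###########.......
 -0.63 .....###########.......
 -0.59 #######################
 -0.55 .......................
 -0.51 .....###########.......
 -0.47 ..............##.......
 -0.43 .....############......
 -0.39 ..............###......
 -0.35 .....###########.......
 -0.31 .....###########.......
 -0.27 #######################
 -0.23 .......................
 -0.19 .....##.......##.......
 -0.15 .....##.......##.......
 -0.11 .....###########.......
 -0.07 .....###########.......
 -0.03 ..............##.......
```

"3" now sits 0.11 rad before the top (one stroke = 0.67 rad). Two more strokes.

```bash
python3 drive.py '.04 0 .04 0 0;.075 0 .07 0 0;.075 0 .08 0 0;.075 0 .088 0 0;.075 0 .088 0 0;.08 0 .0875 0 0;.085 0 .0875 0 0;.09 0 .0875 0 0;.095 0 .0875 0 0;.095 0 .0875 0 0;.095 0 .07 0 0;.075 0 .07 0 0;.075 0 .08 0 0;.075 0 .088 0 0;.075 0 .088 0 0;.08 0 .0875 0 0;.085 0 .0875 0 0;.09 0 .0875 0 0;.095 0 .0875 0 0;.095 0 .0875 0 0'
python3 drive.py '0 0 -.02 0 0;-.03 0 -.05 0 0;-.06 0 -.088 0 0;-.095 0 -.088 0 0;-.095 0 -.088 0 0;-.095 0 -.088 0 0'
python3 - <<'E'
from vis import *
print(manip.sense()['tcp_pos'])
w,im=wheel(); asc(im)
E
```

```text
t: 47.0
tcp_pos: [0.6124, -0.0454, 0.1087]
tool_rot: [1.0, -0.031, 0.004, 0.0]
force: [1.4, 1.5, 11.0]
finger_gap: 0.001
gripper_force: 5.3
t: 47.6
tcp_pos: [0.5138, -0.0393, 0.195]
tool_rot: [1.0, -0.031, -0.0, -0.0]
force: [0.6, 0.8, -0.2]
finger_gap: -0.002
gripper_force: 0.0
[ 0.51377242 -0.03933435  0.19500268]
 -0.95 .....##########........
 -0.91 #######################
 -0.87 .##########..##########
 -0.83 .....##.......##.......
 -0.79 .....##.......##.......
 -0.75 .....##.......##.......
 -0.71 .....##.......##.......
 -0.67 .....##.......##.......
 -0.63 .....###########.......
 -0.59 .....###########.......
 -0.55 ..............##.......
 -0.51 ..............##.......
 -0.47 ..............##.......
 -0.43 ..............##.......
 -0.39 .......................
 -0.35 #######..........#..###
 -0.31 #######################
 -0.27 #######################
 -0.23 .......................
 -0.19 .....###########.......
 -0.15 .....###########.......
 -0.11 .....##................
 -0.07 .....##................
 -0.03 .....###########.......
  0.01 .....###########.......
  0.05 .....##.....####.......
  0.09 ..............##.......
  0.13 ......#....#####.......
  0.17 .....###########.......
  0.21 .....###########.......
  0.25 ......................#
  0.29 #######################
  0.33 #######################
  0.37 ...............##.#####
  0.41 .......................
  0.45 .....###########.......
  0.49 .....###########.......
  0.53 .....##................
  0.57 .....##................
  0.61 .....###########.......
  0.65 .....###########.......
  0.69 .....###########.......
  0.73 .....##.......##.......
  0.77 .....##.......##.......
  0.81 .....###########.......
  0.85 .....###########.......
  0.89 .....###########.......
  0.93 .......................
```

"5" is at the top (+0.015 rad); 0.64 rad remains, one 19 mm stroke.

```bash
python3 drive.py '.04 0 .04 0 0;.075 0 .07 0 0;.075 0 .08 0 0;.075 0 .088 0 0;.075 0 .088 0 0;.08 0 .0875 0 0;.085 0 .0875 0 0;.09 0 .0875 0 0;.094 0 .0875 0 0;.094 0 .0875 0 0;.094 0 .07 0 0;.06 0 .04 0 0;.03 0 0 0 0;0 0 0 0 0;0 0 0 0 0;0 0 0 0 0'
python3 - <<'E'
from vis import *
w,im=wheel(); asc(im[::1])
cv2.imwrite('pics/fin.png',np.hstack([cv2.resize(w['pixels'][:,:,::-1],(400,300)),cv2.resize(cv2.merge([im]*3),(120,300)),cv2.resize(snap('side')['pixels'][130:350,230:420,::-1],(260,300))]))
E
```

```text
t: 49.25
tcp_pos: [0.5137, -0.0394, 0.1959]
tool_rot: [1.0, -0.031, 0.0, 0.0]
force: [0.4, -0.8, 1.0]
finger_gap: 0.003
gripper_force: 0.0
 -0.95 ..............##.......
 -0.91 ..............##.......
 -0.87 ..##...................
 -0.83 #######################
 -0.79 #######################
 -0.75 .#.....................
 -0.71 .....###########.......
 -0.67 .....###########.......
 -0.63 .....###########.......
 -0.59 .....##................
 -0.55 .....###########.......
 -0.51 .....###########.......
 -0.47 .....###########.......
 -0.43 ..............##.......
 -0.39 .....###########.......
 -0.35 .....###########.......
 -0.31 .....###########.......
 -0.27 .......................
 -0.23 #######################
 -0.19 #######################
 -0.15 .......................
 -0.11 .....###########.......
 -0.07 .....###########.......
 -0.03 .....###########.......
  0.01 .....##................
  0.05 .....##................
  0.09 .....############......
  0.13 .....############......
  0.17 .....##.......###......
  0.21 .....##.......##.......
  0.25 .....###########.......
  0.29 .....###########.......
  0.33 ......##########.......
  0.37 .......................
  0.41 #######################
  0.45 #######################
  0.49 .......................
  0.53 .....###########.......
  0.57 .....###########.......
  0.61 .....###########.......
  0.65 ..............##.......
  0.69 ..............##.......
  0.73 ..............##.......
  0.77 ..............##.......
  0.81 ..............##.......
  0.85 ..............##.......
  0.89 ..............##.......
  0.93 ..............##.......
```

View pics/fin.png

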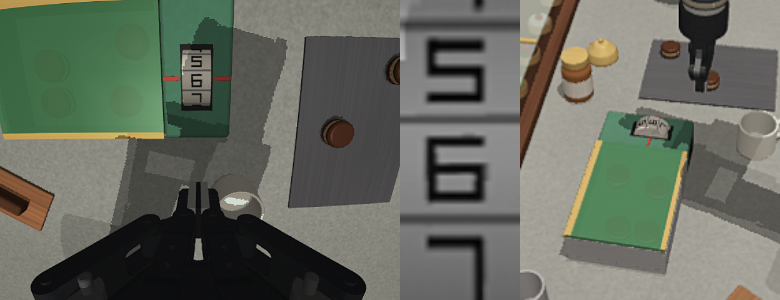

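The lid is shut over the macarons (visible through the glass), the "6" is 0.11 rad short of the index line at (197,80), and the browns are on the slate. A short 3.5 mm stroke will finish it.

```bash
python3 drive.py '.04 0 .04 0 0;.083 0 .07 0 0;.083 0 .08 0 0;.083 0 .088 0 0;.083 0 .088 0 0;.085 0 .0877 0 0;.0865 0 .0877 0 0;.0865 0 .0877 0 0;.0865 0 .07 0 0;.06 0 .04 0 0;.03 0 0 0 0;0 0 0 0 0;0 0 0 0 0;0 0 0 0 0'
python3 - <<'E'
from vis import *
w,im=wheel(); asc(im[60:150])
s=snap('side'); t=snap('top')
print([depth(s,[p])[0].round(4).tolist() for p in [[300,300],[330,300],[285,290],[325,260]]])
wd=mask(t,(5,120,20),(18,255,210)); print([(cen(k).round(0).tolist(),cv2.contourArea(k)) for k in blobs(wd,80,1500)])
E
```

```text
t: 50.75
tcp_pos: [0.514, -0.0394, 0.1958]
tool_rot: [1.0, -0.031, 0.0, 0.0]
force: [0.8, 0.1, -0.6]
finger_gap: -0.001
gripper_force: 0.0
 -0.95 .....###########.......
 -0.91 .......................
 -0.87 ######............#####
 -0.83 #######################
 -0.79 .......................
 -0.75 .......................
 -0.71 .....###########.......
 -0.67 .....###########.......
 -0.63 .....##................
 -0.59 .....##................
 -0.55 .....############......
 -0.51 .....############......
 -0.47 .....##.......###......
 -0.43 .....##.......###......
 -0.39 .....###########.......
 -0.35 .....###########.......
 -0.31 .....###########.......
 -0.27 .......................
 -0.23 #######################
 -0.19 #######################
 -0.15 .......................
 -0.11 .......................
 -0.07 .....###########.......
[[0.6229, 0.1865, 0.0687], [0.5595, 0.1788, 0.0688], [0.6605, 0.1612, 0.0651], [0.5852, 0.0689, 0.07]]
[([474.0, 235.0], 195.5), ([437.0, 274.0], 191.5), ([409.0, 168.0], 89.5)]
```

```bash
python3 drive.py '.04 0 .04 0 0;.083 0 .07 0 0;.083 0 .08 0 0;.083 0 .088 0 0;.083 0 .088 0 0;.085 0 .0877 0 0;.087 0 .0877 0 0;.087 0 .0877 0 0;.087 0 .07 0 0;.06 0 .04 0 0;.03 0 0 0 0;0 0 0 0 0;0 0 0 0 0;0 0 0 0 0'
python3 - <<'E'
from vis import *
w,im=wheel((.5983,-.044)); asc(im[60:150])
for k in blobs(mask(w,(0,150,90),(6,255,255))|mask(w,(174,150,90),(179,255,255)),15,3000):
    p=depth(w,[cen(k)])[0]
    if p[2]>.05: print(p)
E
```

```text
t: 52.3
tcp_pos: [0.5139, -0.0393, 0.1958]
tool_rot: [1.0, -0.031, 0.0, 0.0]
force: [-0.3, 0.7, 0.3]
finger_gap: 0.003
gripper_force: 0.0
 -0.95 #######################
 -0.91 #######################
 -0.87 .......................
 -0.83 ..............##.......
 -0.79 .....###########.......
 -0.75 .....###########.......
 -0.71 .....##................
 -0.67 .....##................
 -0.63 .....###########.......
 -0.59 .....###########.......
 -0.55 .....##.......##.......
 -0.51 .....##.......##.......
 -0.47 .....###########.......
 -0.43 .....###########.......
 -0.39 .....###########.......
 -0.35 .......................
 -0.31 #######################
 -0.27 #######################
 -0.23 .......................
 -0.19 .....###########.......
 -0.15 .....###########.......
 -0.11 .....###########.......
 -0.07 ..............##.......
[ 0.5963764  -0.07198022  0.06642825]
[ 0.5999331  -0.01438495  0.06899893]
```

The 6 is centred on the index bars (within 0.05 rad), so I'm handing in.

```bash
python3 -c "
from station import manip
print(manip.sign_off())"
```

```text
the job is handed in; nothing more can be done
None
```

I handed the job in at about 52 s: all four pink macarons lie flat in the keeper with the lid shut, then the wheel was rolled to 6 (within about 0.05 rad), the knife is flat on its board, and the browns are still on the slate; no verdict came back.

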